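# Cull failed prints from the UV curing cabinet

### The job

The brush rests in the UV curing cabinet are done and some of the prints have failed. Press the emergency stop so that it latches down and keep it down all the time the tray is not shut, pull the tray out to its stop, and put every short or bent rest into the cardboard scrap box, leaving the straight full-length ones in the tray. Then push the tray fully home and turn the red head of the stop clockwise so that it pops up again; do not disturb the bottle or the tin of brushes.

Things in the scene. Friction and masses are not known exactly. Their poses are not given: they have to be found in the camera images.
- cabinet_front (a point): middle of the top front edge of the UV curing cabinet, 100 mm above the bench. The cabinet is a fixed grey steel housing 284 wide (y), reaching 260 mm back (+x) from here; a fan housing on the rear 85 mm of its top reaches 155 mm above the bench. Axes: -x points out of its front, the way its one tray comes out, towards the robot; z up. Where it stands and how it is turned vary a little.
- tray (a joint): slide of the cabinet's tray: 0 = fully home, 0.160 (m) = out to its stop, along the cabinet's own -x. It stays where it is left (friction about 1.5 N, no catch). With the tray shut the rests are hidden in the cabinet; they lie flat in two rows, 76 mm apart, of four places 56 mm apart, roughly lengthwise along the cabinet's x.
- tray_handle (a point): middle of the tray's handle, a round steel bar about 10 mm thick and 110 mm long, parallel to the cabinet's y axis, 35 mm in front of the tray's front panel, 73 mm above the bench, 27 mm below the top of the cabinet's front part; can be pinched from above. Axes as the cabinet's; it moves with the tray.
- tray_floor (a point): centre of the tray's inner floor, 30 mm above the bench; axes as the cabinet's; moves with the tray. Inside, the tray measures 154 (x) x 244 (y) mm; its walls are 5 mm thick and 23 mm high over the floor; its white front panel (-x side) is 12 mm thick, its top 63 mm above the floor.
- stopbox: emergency-stop station, fixed to the bench: yellow box 78 x 78 x 55 mm high on a 78 x 110 mm foot plate, black collar 4 mm high on top, red mushroom head above. Origin: centre of its underside. It stands to the left or the right of the cabinet, with the scrap box on the other side.
- stop_top (a point): centre of the top face of the red mushroom head (straight above the station's origin, z up; it turns with the head). The head is a ribbed round knob of 40 mm diameter and 22 mm high on a 22 mm stem; out, its top is 91 mm above the bench and its underside 14 mm above the box's top; latched, it is 7 mm lower.
- stop_plunger (a joint): how far the mushroom head is pressed in: 0 = out, 0.007 (m) = latched down. A snap action: pressing takes about 10 N at first, less farther down; past about 0.0045 it snaps to 0.007 and stays down by itself (held by 2 to 4 N) until the head is turned. If let go before that it springs back out.
- stop_knob (a joint): turn of the mushroom head, rad, positive clockwise seen from above, 0 (rest) to 0.95 (stop); it springs back to 0 within a second when let go (0.05 to 0.15 N m). When it is latched, turning it past about 0.4 rad frees the latch (0.6 to 0.9 is safe): the head is pushed out by about 3 N, and rises 7 mm, if need be once the fingers let go of it.
- scrapbox: open cardboard scrap box, loose, 170 (x) x 130 (y) x 60 mm high, walls 4 mm, 0.25 kg. Origin: centre of its underside.
- sound0: sound brush rest, to stay in the tray: a straight grey resin bar 64 (x) x 18 (y) x 16 (z) mm with four teeth and three brush grooves on top, 30 g. Origin: centre of its underside. May be absent.
- sound1: sound brush rest, to stay in the tray: a straight grey resin bar 64 (x) x 18 (y) x 16 (z) mm with four teeth and three brush grooves on top, 30 g. Origin: centre of its underside. May be absent.
- sound2: sound brush rest, to stay in the tray: a straight grey resin bar 64 (x) x 18 (y) x 16 (z) mm with four teeth and three brush grooves on top, 30 g. Origin: centre of its underside. May be absent.
- sound3: sound brush rest, to stay in the tray: a straight grey resin bar 64 (x) x 18 (y) x 16 (z) mm with four teeth and three brush grooves on top, 30 g. Origin: centre of its underside. May be absent.
- short0: failed brush rest, to be scrapped: the same grey bar but broken off short, 40 (x) x 18 (y) x 16 (z) mm with only two teeth, 20 g. Origin: centre of its underside. May be absent.
- short1: failed brush rest, to be scrapped: the same grey bar but broken off short, 40 (x) x 18 (y) x 16 (z) mm with only two teeth, 20 g. Origin: centre of its underside. May be absent.
- bent0: failed brush rest, to be scrapped: the same grey bar warped into a kink, 18 mm wide and 16 mm high. Its longer arm, 40 mm, lies along its own x; its middle is at x = -12, y = -6 mm. From that arm's +x end the other arm, 28 mm, bends off by 0.6 rad towards +y. 30 g. Origin: middle of the whole outline, at underside height. May be absent.
- bent1: failed brush rest, to be scrapped: the same grey bar warped into a kink, 18 mm wide and 16 mm high. Its longer arm, 40 mm, lies along its own x; its middle is at x = -12, y = +6 mm. From that arm's +x end the other arm, 28 mm, bends off by 0.6 rad towards -y. 30 g. Origin: middle of the whole outline, at underside height. May be absent.
- bottle: bystander: black water bottle, 66 mm diameter, 210 mm high, loose, upright. Origin: centre of its underside.
- tin: bystander: black tin 84 mm diameter, 110 mm high, with brushes standing in it up to about 250 mm, loose. Origin: centre of its underside.

How it is judged:
By the outcome, as a careful person would: the job done as asked, in the order asked, and still so for the second after the job is handed in, with the robot touching nothing.
Of short0, short1, bent0, bent1 only 2 to 4 are there at a start; the rules pass over those that are not, and their reading is None.
Of sound0, sound1, sound2, sound3 only 2 to 4 are there at a start; the rules pass over those that are not, and their reading is None.
At some moment in a run one of scrapbox, short0, short1, bent0, bent1 may be knocked a few centimetres aside while the robot is not near it.
Once in a run the grip may slacken for a moment while it holds something.
It also fails if it takes over 210 s, if anything falls off the work surface, if the arm or the gripper's body presses on something with over 40 N, if the wrist force passes 120 N, or if a joint passes its speed limit or range.

### The arm

A 6-joint arm with a two-finger parallel gripper is mounted at the origin on the work surface. World frame = base frame: x ahead of the robot, y to its left, z up, the work surface at z = 0. Lengths are in mm, angles in rad, forces in N, time in s.
With the tool pointing down it reaches from about 350 to 875 mm from the base axis. Payload 4.2 kg.
Tool frame: the origin (TCP) lies midway between the tips of the shut fingers; the grasp point (between the pads) lies 19 mm behind it (arm.grip_point_offset is the z of the grasp point in the tool frame, in mm); z points along the fingers, x is the direction in which the jaws open and shut, and the axes are right-handed (so a half turn about z gives the same grasp; the last joint's range is limited). The gripper opens to 85 mm and grips with 20 to 120 N. Pads are 22 mm wide; open, the fingers measure 114 mm over their backs; the gripper's body (76 mm by 85 mm) begins 54 mm behind the grasp point. The pads swing forward as they close: fully open they stand 13 mm farther back than shut.
Start: joints at [-1.021, 0.385, 0.008, 0, -1.194, -0.259], TCP at [179.215, -598.733, 231.312] pointing down, gripper open.
Joint ranges: [-3.14, 3.14], [-1.21, 2.06], [-1.07, 1.41], [-3.16, 2.05], [-2.99, -0.16], [-3.1, 3.1]. Speed limits (rad/s): [2.79, 2.79, 3.14, 3.14, 3.14, 3.14].

### API

Orientations are given as a unit quaternion [x, y, z, w].
In Python, from bench import arm gives the robot as it stands.
- The arm moves only by the shell command python3 -m jog 'ROWS'. ROWS is JSON, a list of rows, each an object of numbers: "hand": the finger opening in mm, from 0 to 85.4; "dx", "dy", "dz": the shift along the tool's x, y, z in mm; "rx", "ry", "rz": the turn, a rotation vector about the tool's x, y, z in rad. A call has 1 to 5 rows; each row shifts and turns the commanded pose from where the row before left it, along the tool's axes as they then stand; what a row does not reach is not made up. A row lasts 1/12 s, in which the tool goes at most 41.7 mm and 7.16 degrees, less where a joint would pass 70% of its speed; a pose out of reach is approached as far as the arm can. A call with a gripper value outside its range is refused whole. The fingers move at their own pace and stop on an object; the grip force is fixed at half the most. Time passes only in rows, so rows that do not move let the fingers close. It gives the time, the measured TCP pose, the force and the opening at its end, in the units of the state.
- arm.read_state(): the state, without advancing time (a new reading comes with each control period).
- arm.get_image(name): name is "side" or "top" or "wrist"; returns a dict with "img" (480x640x3 uint8, red, green, blue), "depth" (480x640 float32, mm along the optical axis (not along the pixel's ray), 0 where there is no reading), "intrinsics" (3x3 intrinsics, pixels), "R" (3x3) and "t" (3): a world point X has camera coordinates R X + t; the wrist camera has in their place "T_tool_cam" (4x4, takes a point from camera to tool coordinates, whose origin is the TCP and whose axes are the tool frame's). Camera axes: x right, y down, z forward; pixel columns grow to the right and rows downward; lengths in mm; the calibration is good to about 2 mm. A picture is of the moment at which its call begins: read the wrist's pose just before it.
- arm.job_done(): hands the job in, once; it reports no verdict.
The state is a dict: "clock": time; "joints": joint angles; "joint_vel": joint speeds; "joint_efforts": joint torques, N m; "position": TCP position; "ee_rot": TCP orientation; "contact_force": force on the tool from outside, world axes, zero at the start; "wrist_torque": the same for the moment, N m; "gripper_width": finger opening in mm.
Only numpy, scipy, OpenCV 4.12 (cv2) and the standard library are available. Lean on these libraries where they do the work, as an engineer would, in place of code of your own. Each camera call takes 0.05 s, during which the arm holds its last target.

## Working session

There is one attempt and no reset: what is moved stays moved. The work goes in short steps, Python scripts to look and compute and a shell command to move; the robot and the scene stay as the last step left them, time stands still between calls to the robot, and variables do not carry over. Pictures are saved under pics/ and viewed, and the job is handed in when it is done.

```bash
ls; mkdir -p pics
cat > h.py <<'E'
import numpy as np, cv2
from bench import arm
from scipy.spatial.transform import Rotation as Rot
def grab(n,fn):
    s=arm.read_state(); d=arm.get_image(n); cv2.imwrite('pics/'+fn,d['img'][:,:,::-1])
    if n=='wrist':
        T=np.eye(4); T[:3,:3]=Rot.from_quat(s['ee_rot']).as_matrix(); T[:3,3]=s['position']
        W=T@np.array(d['T_tool_cam']); R=W[:3,:3].T; t=-R@W[:3,3]; d['R'],d['t']=R,t
    d['R']=np.array(d['R']);d['t']=np.array(d['t']);d['K']=np.array(d['intrinsics'])
    np.savez('last_'+n+'.npz',**{k:np.array(d[k]) for k in ('img','depth','K','R','t')})
    return d
def load(n): return dict(np.load('last_'+n+'.npz'))
def ray(d,u,v,z):
    c=-d['R'].T@d['t']; r=d['R'].T@np.linalg.inv(d['K'])@np.array([u,v,1.]); return c+r*(z-c[2])/r[2]
def dep(d,u,v):
    Z=d['depth'][int(round(v)),int(round(u))]; return d['R'].T@(np.linalg.inv(d['K'])@np.array([u,v,1.])*Z-d['t'])
def cloud(d):
    v,u=np.mgrid[:480,:640]; p=np.stack([u,v,np.ones_like(u)],-1)@np.linalg.inv(d['K']).T*d['depth'][...,None]
    P=(p-d['t'])@d['R']; P[d['depth']<=0]=np.nan; return P
E
python3 - <<'E'
from h import *
s=arm.read_state(); print({k:np.round(v,3) for k,v in s.items()})
for n in ('side','top','wrist'):
    d=grab(n,n+'0.png'); print(n, -d['R'].T@d['t'], d['K'][0,0])
E
```

```text
pics
{'clock': np.float64(0.0), 'joints': array([-1.021,  0.386,  0.007, -0.   , -1.194, -0.259]), 'joint_vel': array([ 0.   ,  0.001,  0.001,  0.   ,  0.001, -0.   ]), 'joint_efforts': array([-1.0000e-03, -3.9229e+01,  1.8840e+01,  4.1860e+00, -5.0000e-03,
       -0.0000e+00]), 'position': array([ 179.042, -598.201,  230.24 ]), 'ee_rot': array([ 0.597,  0.802,  0.001, -0.001]), 'contact_force': array([ 0.693,  0.339, -0.711]), 'wrist_torque': array([-0.011,  0.003, -0.007]), 'gripper_width': np.float64(85.682)}
side [498.90910556 746.08975759 603.74246089] 444.2568285179503
top [ 432.48775368    3.35256379 1340.95479737] 625.1298247047599
wrist [ 104.85358103 -621.16933853  373.3869336 ] 405.3851551867032
```

View pics/top0.png

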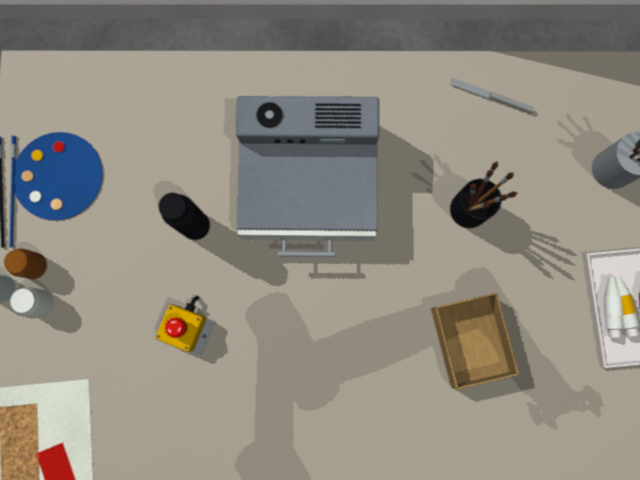

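View pics/side0.png

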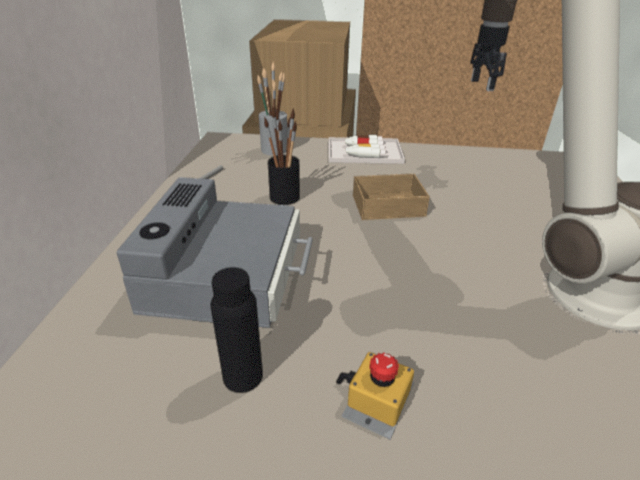

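The top view (up = +x, left = +y) shows the stop head at about (176,327), the handle bar from (279,254) to (334,254) and the scrap box at about (475,342). The bottle is at (185,215), standing between the cabinet and the stop. The tin is at (473,205).

Run:
```python
from h import *
d=load('top'); P=cloud(d); im=d['img'].astype(int); r,g,b=im[...,0],im[...,1],im[...,2]
m=(r>120)&(g<60)&(b<60)
n,l,st,c=cv2.connectedComponentsWithStats(m.astype(np.uint8))
for i in range(1,n):
    if st[i,4]>40: print('red',st[i],c[i],np.nanmedian(P[l==i],0), ray(d,*c[i],91))
s=load('side'); i2=s['img'].astype(int); m2=(i2[...,0]>120)&(i2[...,1]<60)&(i2[...,2]<60)
n,l,st,c=cv2.connectedComponentsWithStats(m2.astype(np.uint8))
Q=cloud(s)
for i in range(1,n):
    if st[i,4]>40: print('side red',st[i],c[i],np.nanmedian(Q[l==i],0))
# depth stop: top region pts with z>86
x=P.reshape(-1,3); 
k=(x[:,2]>80)&(np.hypot(x[:,0]-300,x[:,1]-270)<80); print('stop head',k.sum(),x[k].mean(0),x[k].max(0),x[k].min(0))
# handle
k=(P[...,2]>55)&(P[...,2]<90); k[:245]=0;k[262:]=0;k[:,:270]=0;k[:,345:]=0
v,u=np.nonzero(k); print('handle',len(v),u.min(),u.max(),np.median(v))
bar=k&(np.arange(480)[:,None]>250); y=P[bar]; print(y.mean(0),np.polyfit(y[:,1],y[:,0],1),y[:,1].min(),y[:,1].max())
for nm,px,z in (('cab front L',(238,231),100),('cab frontR',(377,231),100),('backL',(236,97),155),('backR',(379,97),155)):
    print(nm,ray(d,*px,z))
for nm,px in (('boxA',(432,307)),('boxB',(497,295)),('boxC',(517,375)),('boxD',(457,388))): print(nm,ray(d,*px,60))
k=(P[...,2]>90)&(P[...,2]<104); k[:150]=0;k[:,:230]=0;k[:,385:]=0; y=P[k]; print('cab top',y.min(0),y.max(0))
k2=k.astype(np.uint8); q=y[:,:2].astype(np.float32); print(cv2.minAreaRect(q),cv2.boxPoints(cv2.minAreaRect(q)))
for cx,cy in ((185,215),(475,203)):
    k=P[cy-30:cy+30,cx-35:cx+35].reshape(-1,3); k=k[k[:,2]>90]; print(np.nanmax(k[:,2]),k.min(0),k.max(0))
```

```text
red [ 54 142  10  10  75] [ 58.41333333 146.45333333] [842.79735361 600.04277626   7.84521459] [817.96387136 562.77136272  91.        ]
red [166 318  20  19 243] [175.2345679  327.13580247] [447.49537739 305.06256875  90.29106997] [447.17248164 305.22047266  91.        ]
red [ 37 444  37  36 899] [ 55.07341491 463.76974416] [165.451751   565.35807603   3.21813104] [183.29007754 528.5264479   91.        ]
side red [370 354  28  27 379] [383.77308707 367.76253298] [447.36315252 317.49708684  86.71618013]<stdin>:14: RuntimeWarning: Mean of empty slice.
  ret = um.true_divide(
Traceback (most recent call last):
ValueError: zero-size array to reduction operation maximum which has no identity
```

Run:
```python
import cv2
a=cv2.imread('pics/top0.png'); cv2.imwrite('pics/top0z.png',cv2.resize(a[190:400,140:390],None,fx=3,fy=2.8))
```

```text
(no output)
```

View pics/top0z.png

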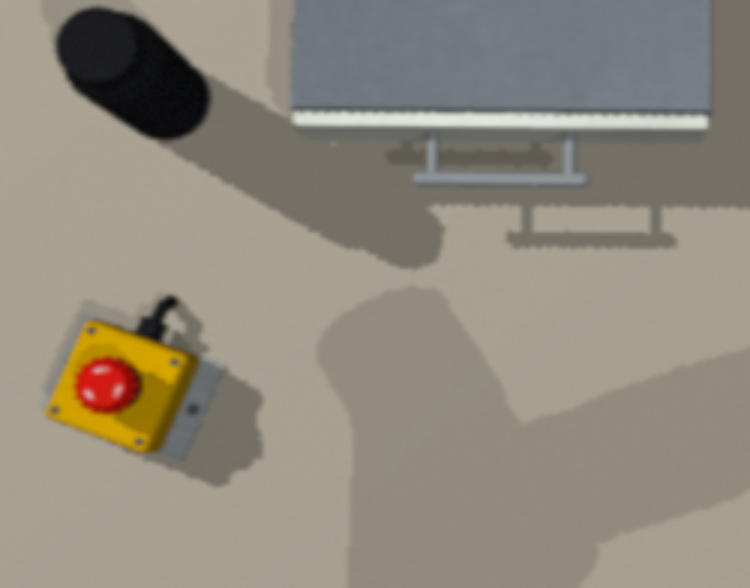

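The crop shows the head clearly, with the handle bar below the white front panel. I'll fix the script and get the numbers.

Run:
```python
from h import *
d=load('top'); P=cloud(d)
x=P.reshape(-1,3); np.set_printoptions(precision=1,suppress=True)
k=(x[:,2]>80)&(np.hypot(x[:,0]-447,x[:,1]-305)<40); print('stop head',k.sum(),x[k].mean(0),x[k].max(0),x[k].min(0),(x[k].max(0)+x[k].min(0))/2)
k=(P[...,2]>62)&(P[...,2]<90); k[:248]=0;k[262:]=0;k[:,:270]=0;k[:,345:]=0
y=P[k]; print('handle',len(y),y.mean(0),np.polyfit(y[:,1],y[:,0],1),y[:,1].min(),y[:,1].max())
print(ray(d,279,253.7,73),ray(d,334,253.9,73))
for nm,px,z in (('cab front L',(238,230),100),('cab frontR',(377,230),100),('backL',(236,97),155),('backR',(379,97),155)): print(nm,ray(d,*px,z))
for nm,px in (('boxA',(432,307)),('boxB',(497,295)),('boxC',(517,375)),('boxD',(457,388))): print(nm,ray(d,*px,60))
k=(P[...,2]>90)&(P[...,2]<106); k[:150]=0;k[:,:230]=0;k[:,385:]=0; y=P[k]; print('cab top',y.min(0),y.max(0))
print(cv2.boxPoints(cv2.minAreaRect(y[:,:2].astype(np.float32))))
for cx,cy in ((185,215),(475,203)):
    k=P[cy-30:cy+30,cx-35:cx+35].reshape(-1,3); k=k[k[:,2]>90]; print(k.min(0),k.max(0))
k=(P[...,2]>45)&(P[...,2]<75); k[:280]=0;k[400:]=0;k[:,:420]=0;k[:,530:]=0; y=P[k]
r=cv2.minAreaRect(y[:,:2].astype(np.float32));print('box',r,cv2.boxPoints(r))
w=Rot.from_quat(arm.read_state()['ee_rot']).as_matrix(); print(w)
```

```text
stop head 338 [446.8 305.7  89.7] [467.4 327.6  98.8] [427.7 286.5  81. ] [447.6 307.   89.9]
handle 356 [598.2  46.2  78.2] [  0.  598.2] -14.449431159987165 104.0043945405178
[597.8 102.2  73. ] [598.  -10.4  73. ]
cab front L [642.1 183.6 100. ]
cab frontR [643.3 -96.4 100. ]
backL [900.6 186.1 155. ]
backR [901.  -97.6 155. ]
boxA [ 491.5 -210.5   60. ]
boxB [ 516.6 -343.3   60. ]
boxC [ 356.6 -378.    60. ]
boxD [ 330.2 -257.4   60. ]
cab top [631.8 -97.7  90. ] [810.8 187.2 106. ]
[[631.7 -97.1]
 [810.5 -97.7]
 [811.6 186.6]
 [632.8 187.3]]
[635.8 257.5  90. ] [700.7 320.  217.1]
[ 664.1 -344.1   90.1] [ 749.5 -257.6  250.8]
box ((424.88751220703125, -299.6885070800781), (170.49575805664062, 131.77490234375), 13.332082748413086) [[ 326.7 -255.2]
 [ 357.1 -383.5]
 [ 523.  -344.1]
 [ 492.6 -215.9]]
[[-0.3  1.  -0. ]
 [ 1.   0.3  0. ]
 [ 0.  -0.  -1. ]]
```

Measured positions:

| Item | Position |
|---|---|
| Stop head | (447.5, 306) |
| Handle | (598, 46, 73) |
| Scrap box | centre (425, -300), yaw +0.23 |

The cabinet yaw is about 0, and the sizes match those given. I'll align the tool so dx = +y, dy = +x and dz = down.

```bash
python3 -m jog '[{"hand":0,"rz":0.097},{"hand":0,"rz":0.097},{"hand":0,"rz":0.097},{"hand":0,"dx":20,"dy":35},{"hand":0,"dx":20,"dy":35}]'; python3 -m jog '[{"hand":0,"dx":20,"dy":35},{"hand":0,"dx":20,"dy":35},{"hand":0,"dx":20,"dy":35},{"hand":0,"dx":20,"dy":35},{"hand":0,"dx":20,"dy":35}]'; python3 -m jog '[{"hand":0,"dx":38},{"hand":0,"dx":38},{"hand":0,"dx":38},{"hand":0,"dx":38},{"hand":0,"dx":38}]'
```

```text
$[0]: bad value
$[0]: bad value
$[0]: bad value
```

```bash
python3 -m jog '[{"hand":0.0,"dx":0,"dy":0,"dz":0,"rx":0,"ry":0,"rz":0.097}]'
```

```text
clock: 0.23
position: [179.1, -598.5, 230.7]
ee_rot: [0.636, 0.772, 0.0, -0.001]
contact_force: [-0.0, -0.6, 0.5]
gripper_width: 75.3
```

```bash
python3 -m jog '[{"hand":2,"rz":0.097}]'
```

```text
$[0]: bad value
```

```bash
python3 -m jog '[{"hand":2,"dx":0,"dy":0,"dz":0,"rx":0,"ry":0,"rz":0.097}]'
```

```text
clock: 0.32
position: [179.1, -598.5, 230.8]
ee_rot: [0.674, 0.739, 0.0, -0.001]
contact_force: [0.1, 0.1, -0.9]
gripper_width: 63.7
```

All the keys are required in every row.

```bash
python3 -m jog '[{"hand":0,"dx":0,"dy":0,"dz":0,"rx":0,"ry":0,"rz":0.097},{"hand":0,"dx":20,"dy":30,"dz":0,"rx":0,"ry":0,"rz":0},{"hand":0,"dx":20,"dy":30,"dz":0,"rx":0,"ry":0,"rz":0},{"hand":0,"dx":20,"dy":30,"dz":0,"rx":0,"ry":0,"rz":0},{"hand":0,"dx":20,"dy":30,"dz":0,"rx":0,"ry":0,"rz":0}]'; python3 -m jog '[{"hand":0,"dx":25,"dy":30,"dz":0,"rx":0,"ry":0,"rz":0},{"hand":0,"dx":25,"dy":30,"dz":0,"rx":0,"ry":0,"rz":0},{"hand":0,"dx":25,"dy":30,"dz":0,"rx":0,"ry":0,"rz":0},{"hand":0,"dx":25,"dy":30,"dz":0,"rx":0,"ry":0,"rz":0},{"hand":0,"dx":35,"dy":20,"dz":0,"rx":0,"ry":0,"rz":0}]'
```

```text
clock: 0.73
position: [300.0, -517.7, 230.9]
ee_rot: [0.708, 0.707, 0.0, -0.0]
contact_force: [1.0, -0.8, 0.0]
gripper_width: 0.4
clock: 1.15
position: [441.5, -383.1, 230.6]
ee_rot: [0.707, 0.707, -0.0, 0.0]
contact_force: [-0.7, -0.2, 0.6]
gripper_width: -0.0
```

```bash
python3 -m jog '[{"hand":0,"dx":35,"dy":0,"dz":0,"rx":0,"ry":0,"rz":0},{"hand":0,"dx":35,"dy":0,"dz":0,"rx":0,"ry":0,"rz":0},{"hand":0,"dx":35,"dy":0,"dz":0,"rx":0,"ry":0,"rz":0},{"hand":0,"dx":35,"dy":0,"dz":0,"rx":0,"ry":0,"rz":0},{"hand":0,"dx":35,"dy":0,"dz":0,"rx":0,"ry":0,"rz":0}]'
```

```text
clock: 1.57
position: [438.8, -207.1, 231.0]
ee_rot: [0.707, 0.707, -0.0, -0.0]
contact_force: [0.2, 0.3, -0.1]
gripper_width: -0.1
```

Now 513 mm to go in y.

```bash
python3 -m jog '[{"hand":0,"dx":38,"dy":0,"dz":0,"rx":0,"ry":0,"rz":0},{"hand":0,"dx":38,"dy":0,"dz":0,"rx":0,"ry":0,"rz":0},{"hand":0,"dx":38,"dy":0,"dz":0,"rx":0,"ry":0,"rz":0},{"hand":0,"dx":38,"dy":0,"dz":0,"rx":0,"ry":0,"rz":0},{"hand":0,"dx":38,"dy":0,"dz":0,"rx":0,"ry":0,"rz":0}]'; python3 -m jog '[{"hand":0,"dx":38,"dy":0,"dz":0,"rx":0,"ry":0,"rz":0},{"hand":0,"dx":38,"dy":0,"dz":0,"rx":0,"ry":0,"rz":0},{"hand":0,"dx":38,"dy":0,"dz":0,"rx":0,"ry":0,"rz":0},{"hand":0,"dx":38,"dy":0,"dz":0,"rx":0,"ry":0,"rz":0},{"hand":0,"dx":38,"dy":0,"dz":0,"rx":0,"ry":0,"rz":0}]'; python3 -m jog '[{"hand":0,"dx":38,"dy":0,"dz":0,"rx":0,"ry":0,"rz":0},{"hand":0,"dx":38,"dy":0,"dz":0,"rx":0,"ry":0,"rz":0},{"hand":0,"dx":38,"dy":8,"dz":0,"rx":0,"ry":0,"rz":0},{"hand":0,"dx":18,"dy":0,"dz":0,"rx":0,"ry":0,"rz":0},{"hand":0,"dx":0,"dy":0,"dz":0,"rx":0,"ry":0,"rz":0}]'
```

```text
clock: 1.98
position: [438.7, -17.1, 231.4]
ee_rot: [0.707, 0.707, 0.0, -0.0]
contact_force: [0.4, 0.1, -0.4]
gripper_width: -0.1
clock: 2.4
position: [438.7, 173.0, 231.4]
ee_rot: [0.707, 0.707, 0.0, -0.0]
contact_force: [0.7, 0.2, -0.2]
gripper_width: -0.1
clock: 2.82
position: [447.4, 306.5, 230.4]
ee_rot: [0.706, 0.708, -0.0, -0.0]
contact_force: [0.7, -0.1, -0.6]
gripper_width: 0.1
```

Now down to just above the head, which is at z = 91.

```bash
python3 -m jog '[{"hand":0,"dx":0,"dy":0,"dz":40,"rx":0,"ry":0,"rz":0},{"hand":0,"dx":0,"dy":0,"dz":40,"rx":0,"ry":0,"rz":0},{"hand":0,"dx":0,"dy":0,"dz":35,"rx":0,"ry":0,"rz":0},{"hand":0,"dx":0,"dy":0,"dz":17,"rx":0,"ry":0,"rz":0},{"hand":0,"dx":0,"dy":0,"dz":4,"rx":0,"ry":0,"rz":0}]'; python3 -m jog '[{"hand":0,"dx":0,"dy":0,"dz":3,"rx":0,"ry":0,"rz":0},{"hand":0,"dx":0,"dy":0,"dz":3,"rx":0,"ry":0,"rz":0},{"hand":0,"dx":0,"dy":0,"dz":2,"rx":0,"ry":0,"rz":0},{"hand":0,"dx":0,"dy":0,"dz":0,"rx":0,"ry":0,"rz":0}]'
```

```text
clock: 3.23
position: [445.2, 300.0, 91.4]
ee_rot: [0.708, 0.706, -0.005, 0.0]
contact_force: [-0.3, -0.2, 1.0]
gripper_width: -0.5
clock: 3.57
position: [448.1, 303.1, 90.0]
ee_rot: [0.707, 0.707, 0.001, 0.0]
contact_force: [-2.4, -3.0, 7.9]
gripper_width: 0.2
```

```bash
python3 -m jog '[{"hand":0,"dx":0,"dy":0,"dz":1.5,"rx":0,"ry":0,"rz":0},{"hand":0,"dx":0,"dy":0,"dz":1.5,"rx":0,"ry":0,"rz":0},{"hand":0,"dx":0,"dy":0,"dz":0,"rx":0,"ry":0,"rz":0}]'
```

```text
clock: 3.82
position: [448.2, 303.7, 86.3]
ee_rot: [0.707, 0.707, 0.002, -0.0]
contact_force: [-0.2, -0.5, 0.0]
gripper_width: 0.1
```

```bash
python3 -m jog '[{"hand":0,"dx":0,"dy":0,"dz":-40,"rx":0,"ry":0,"rz":0},{"hand":0,"dx":0,"dy":0,"dz":-40,"rx":0,"ry":0,"rz":0},{"hand":0,"dx":-30,"dy":0,"dz":-30,"rx":0,"ry":0,"rz":0},{"hand":0,"dx":-40,"dy":0,"dz":0,"rx":0,"ry":0,"rz":0},{"hand":0,"dx":-40,"dy":0,"dz":0,"rx":0,"ry":0,"rz":0}]'
python3 - <<'E'
from h import *
d=grab('side','side1.png'); d2=grab('top','top1.png'); print(np.round(arm.read_state()['joints'],3))
x=cloud(d2).reshape(-1,3); k=(x[:,2]>70)&(x[:,2]<110)&(np.hypot(x[:,0]-447,x[:,1]-306)<12); print(k.sum(),x[k].mean(0))
i2=d['img'].astype(int); m2=(i2[...,0]>120)&(i2[...,1]<60)&(i2[...,2]<60)
n,l,st,c=cv2.connectedComponentsWithStats(m2.astype(np.uint8)); print(st,c)
cv2.imwrite('pics/s1z.png',cv2.resize(d['img'][330:440,320:430,::-1],None,fx=5,fy=5))
E
```

```text
clock: 4.23
position: [448.7, 194.4, 197.3]
ee_rot: [0.706, 0.708, 0.004, 0.0]
contact_force: [1.2, -0.5, -0.6]
gripper_width: -0.0
[ 7.370e-01  1.780e-01 -3.800e-01 -1.000e-03 -1.011e+00 -2.312e+00]
0 [nan nan nan]
[[     0      0    640    480 306881]
 [   359    139      1      1      1]
 [   361    138      3      1      3]
 [   365    138      1      1      1]
 [   367    138      1      4      4]
 [   359    141      1      2      2]
 [   363    140      1      1      1]
 [   370    357     27     27    295]
 [   374    368      2      3      4]
 [   377    369      2      1      2]
 [   380    369      2      1      2]
 [   384    369      1      1      1]
 [   381    371      2      1      2]
 [   388    373      1      1      1]] [[319.43453977 239.371574  ]
 [359.         139.        ]
 [362.         138.        ]
 [365.         138.        ]
 [367.         139.5       ]
 [359.         141.5       ]
 [363.         140.        ]
 [383.39322034 371.87457627]
 [374.5        369.25      ]
 [377.5        369.        ]
 [380.5        369.        ]
 [384.         369.        ]
 [381.5        371.        ]
 [388.         373.        ]]<stdin>:3: RuntimeWarning: Mean of empty slice.
  ret = um.true_divide(
```

View pics/s1z.png

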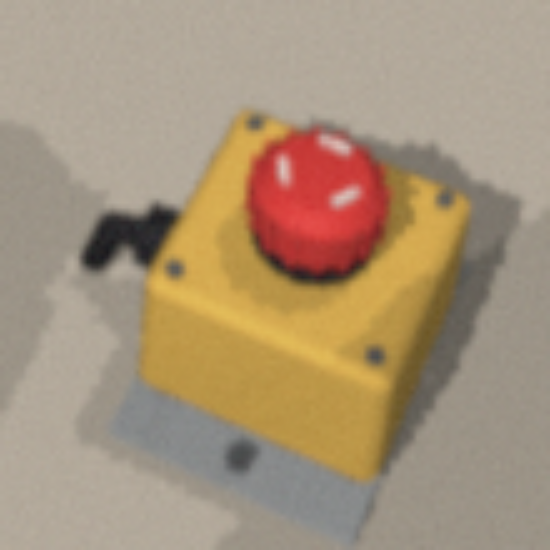

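The head dropped 3–4 px, and contact force went to zero at z = 86, so the stop is latched. I'll turn the tool by -90° so the jaws open along x, making dx = -x, dy = +y and dz = down.

```bash
python3 -m jog '[{"hand":30,"dx":0,"dy":0,"dz":0,"rx":0,"ry":0,"rz":-0.1208},{"hand":30,"dx":0,"dy":0,"dz":0,"rx":0,"ry":0,"rz":-0.1208},{"hand":30,"dx":0,"dy":0,"dz":0,"rx":0,"ry":0,"rz":-0.1208},{"hand":30,"dx":0,"dy":0,"dz":0,"rx":0,"ry":0,"rz":-0.1208},{"hand":30,"dx":0,"dy":0,"dz":0,"rx":0,"ry":0,"rz":-0.1208}]'; python3 -m jog '[{"hand":30,"dx":0,"dy":0,"dz":0,"rx":0,"ry":0,"rz":-0.1208},{"hand":30,"dx":0,"dy":0,"dz":0,"rx":0,"ry":0,"rz":-0.1208},{"hand":30,"dx":0,"dy":0,"dz":0,"rx":0,"ry":0,"rz":-0.1208},{"hand":30,"dx":0,"dy":0,"dz":0,"rx":0,"ry":0,"rz":-0.1208},{"hand":30,"dx":0,"dy":0,"dz":0,"rx":0,"ry":0,"rz":-0.1208}]'; python3 -m jog '[{"hand":30,"dx":0,"dy":0,"dz":0,"rx":0,"ry":0,"rz":-0.1208},{"hand":30,"dx":0,"dy":0,"dz":0,"rx":0,"ry":0,"rz":-0.1208},{"hand":30,"dx":0,"dy":0,"dz":0,"rx":0,"ry":0,"rz":-0.1208},{"hand":30,"dx":0,"dy":0,"dz":0,"rx":0,"ry":0,"rz":0}]'
```

```text
clock: 4.75
position: [447.9, 194.3, 194.8]
ee_rot: [0.462, 0.887, 0.001, 0.001]
contact_force: [-0.6, 0.2, -0.3]
gripper_width: 29.9
clock: 5.17
position: [447.9, 194.4, 194.8]
ee_rot: [0.177, 0.984, 0.001, 0.001]
contact_force: [0.5, -0.1, -0.5]
gripper_width: 30.4
clock: 5.5
position: [447.9, 194.4, 194.7]
ee_rot: [-0.001, 1.0, 0.001, 0.001]
contact_force: [-0.3, 0.1, 1.0]
gripper_width: 30.0
```

```bash
python3 -m jog '[{"hand":30,"dx":-25,"dy":-25,"dz":0,"rx":0,"ry":0,"rz":0},{"hand":30,"dx":-25,"dy":-25,"dz":0,"rx":0,"ry":0,"rz":0},{"hand":30,"dx":-25,"dy":-25,"dz":0,"rx":0,"ry":0,"rz":0},{"hand":30,"dx":-25,"dy":-25,"dz":0,"rx":0,"ry":0,"rz":0},{"hand":30,"dx":-25,"dy":-24,"dz":0,"rx":0,"ry":0,"rz":0}]'; python3 -m jog '[{"hand":30,"dx":-25,"dy":-24,"dz":20,"rx":0,"ry":0,"rz":0},{"hand":30,"dx":0,"dy":0,"dz":30,"rx":0,"ry":0,"rz":0},{"hand":30,"dx":0,"dy":0,"dz":25,"rx":0,"ry":0,"rz":0},{"hand":30,"dx":0,"dy":0,"dz":0,"rx":0,"ry":0,"rz":0}]'
python3 - <<'E'
from h import *
d=grab('wrist','w1.png');grab('top','top2.png')
E
```

```text
clock: 5.92
position: [573.8, 68.7, 194.6]
ee_rot: [0.002, 1.0, 0.0, 0.001]
contact_force: [-0.2, 1.9, 0.2]
gripper_width: 29.9
clock: 6.25
position: [594.3, 44.4, 113.5]
ee_rot: [0.003, 1.0, -0.001, -0.005]
contact_force: [-0.6, 0.3, -0.1]
gripper_width: 29.8
```

View pics/w1.png

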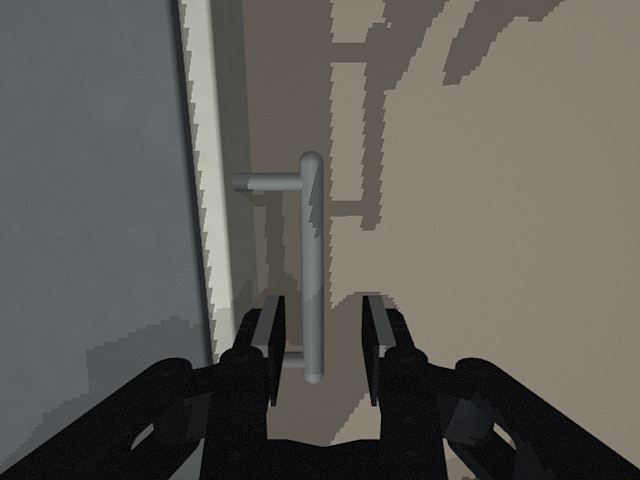

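The handle bar (column 312) lies between the pads. I'll go down and pinch it.

```bash
python3 -m jog '[{"hand":30,"dx":0,"dy":0,"dz":25,"rx":0,"ry":0,"rz":0},{"hand":30,"dx":0,"dy":0,"dz":25,"rx":0,"ry":0,"rz":0},{"hand":30,"dx":0,"dy":0,"dz":9,"rx":0,"ry":0,"rz":0},{"hand":30,"dx":0,"dy":0,"dz":0,"rx":0,"ry":0,"rz":0},{"hand":30,"dx":0,"dy":0,"dz":0,"rx":0,"ry":0,"rz":0}]'; python3 -m jog '[{"hand":0,"dx":0,"dy":0,"dz":0,"rx":0,"ry":0,"rz":0},{"hand":0,"dx":0,"dy":0,"dz":0,"rx":0,"ry":0,"rz":0},{"hand":0,"dx":0,"dy":0,"dz":0,"rx":0,"ry":0,"rz":0},{"hand":0,"dx":0,"dy":0,"dz":0,"rx":0,"ry":0,"rz":0},{"hand":0,"dx":0,"dy":0,"dz":0,"rx":0,"ry":0,"rz":0}]'
```

```text
clock: 6.77
position: [598.5, 46.2, 61.6]
ee_rot: [-0.0, 1.0, 0.0, 0.001]
contact_force: [-0.6, 0.6, -0.1]
gripper_width: 29.9
clock: 7.18
position: [599.0, 46.2, 62.2]
ee_rot: [0.0, 1.0, 0.001, 0.002]
contact_force: [0.1, 2.0, 7.3]
gripper_width: 8.5
```

```bash
python3 -m jog '[{"hand":0,"dx":6,"dy":0,"dz":0,"rx":0,"ry":0,"rz":0},{"hand":0,"dx":14,"dy":0,"dz":0,"rx":0,"ry":0,"rz":0},{"hand":0,"dx":20,"dy":0,"dz":0,"rx":0,"ry":0,"rz":0},{"hand":0,"dx":20,"dy":0,"dz":0,"rx":0,"ry":0,"rz":0},{"hand":0,"dx":20,"dy":0,"dz":0,"rx":0,"ry":0,"rz":0}]'; python3 -m jog '[{"hand":0,"dx":20,"dy":0,"dz":0,"rx":0,"ry":0,"rz":0},{"hand":0,"dx":20,"dy":0,"dz":0,"rx":0,"ry":0,"rz":0},{"hand":0,"dx":15,"dy":0,"dz":0,"rx":0,"ry":0,"rz":0},{"hand":0,"dx":10,"dy":0,"dz":0,"rx":0,"ry":0,"rz":0},{"hand":0,"dx":6,"dy":0,"dz":0,"rx":0,"ry":0,"rz":0}]'
```

```text
clock: 7.6
position: [519.9, 46.7, 62.1]
ee_rot: [-0.0, 1.0, 0.001, 0.004]
contact_force: [3.2, 1.2, 6.8]
gripper_width: 8.8
clock: 8.02
position: [448.0, 47.0, 62.1]
ee_rot: [-0.0, 1.0, 0.001, 0.004]
contact_force: [2.0, 0.3, 7.5]
gripper_width: 8.9
```

```bash
python3 -m jog '[{"hand":0,"dx":4,"dy":0,"dz":0,"rx":0,"ry":0,"rz":0},{"hand":0,"dx":4,"dy":0,"dz":0,"rx":0,"ry":0,"rz":0},{"hand":0,"dx":4,"dy":0,"dz":0,"rx":0,"ry":0,"rz":0},{"hand":0,"dx":2,"dy":0,"dz":0,"rx":0,"ry":0,"rz":0},{"hand":0,"dx":0,"dy":0,"dz":0,"rx":0,"ry":0,"rz":0}]'
```

```text
clock: 8.43
position: [439.3, 47.2, 62.2]
ee_rot: [-0.001, 1.0, 0.002, 0.008]
contact_force: [16.0, -9.1, -3.3]
gripper_width: 8.6
```

It's at the stop: force rises to 16 N at x = 439. I'll release the handle and back off to look.

```bash
python3 -m jog '[{"hand":30,"dx":-3,"dy":0,"dz":0,"rx":0,"ry":0,"rz":0},{"hand":30,"dx":0,"dy":0,"dz":0,"rx":0,"ry":0,"rz":0},{"hand":30,"dx":0,"dy":0,"dz":0,"rx":0,"ry":0,"rz":0},{"hand":30,"dx":0,"dy":0,"dz":0,"rx":0,"ry":0,"rz":0},{"hand":30,"dx":0,"dy":0,"dz":-30,"rx":0,"ry":0,"rz":0}]';python3 -m jog '[{"hand":30,"dx":0,"dy":0,"dz":-40,"rx":0,"ry":0,"rz":0},{"hand":60,"dx":0,"dy":0,"dz":-40,"rx":0,"ry":0,"rz":0},{"hand":60,"dx":0,"dy":-30,"dz":-40,"rx":0,"ry":0,"rz":0},{"hand":60,"dx":0,"dy":-40,"dz":-10,"rx":0,"ry":0,"rz":0},{"hand":60,"dx":0,"dy":-40,"dz":0,"rx":0,"ry":0,"rz":0}]'
python3 -m jog '[{"hand":60,"dx":0,"dy":-40,"dz":0,"rx":0,"ry":0,"rz":0},{"hand":60,"dx":0,"dy":-40,"dz":0,"rx":0,"ry":0,"rz":0},{"hand":60,"dx":0,"dy":-40,"dz":0,"rx":0,"ry":0,"rz":0},{"hand":60,"dx":0,"dy":0,"dz":0,"rx":0,"ry":0,"rz":0}]'
python3 - <<'E'
from h import *
d=grab('top','top3.png'); cv2.imwrite('pics/top3z.png',cv2.resize(d['img'][200:360,200:400,::-1],None,fx=3.75,fy=3.75,interpolation=cv2.INTER_CUBIC))
E
```

```text
clock: 8.85
position: [430.9, 44.1, 85.7]
ee_rot: [0.001, 1.0, -0.002, -0.006]
contact_force: [0.2, -0.2, -1.4]
gripper_width: 29.9
clock: 9.27
position: [436.7, -59.4, 216.9]
ee_rot: [-0.002, 1.0, 0.001, 0.004]
contact_force: [0.5, -0.2, -0.3]
gripper_width: 59.9
clock: 9.6
position: [433.9, -184.0, 212.6]
ee_rot: [0.004, 1.0, -0.0, -0.001]
contact_force: [0.2, -0.1, 0.7]
gripper_width: 59.9
```

View pics/top3z.png

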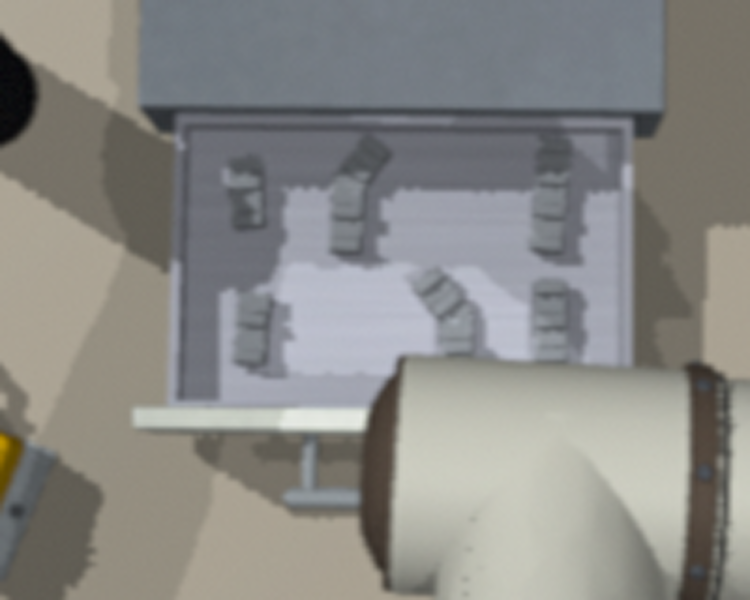

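View pics/top3.png

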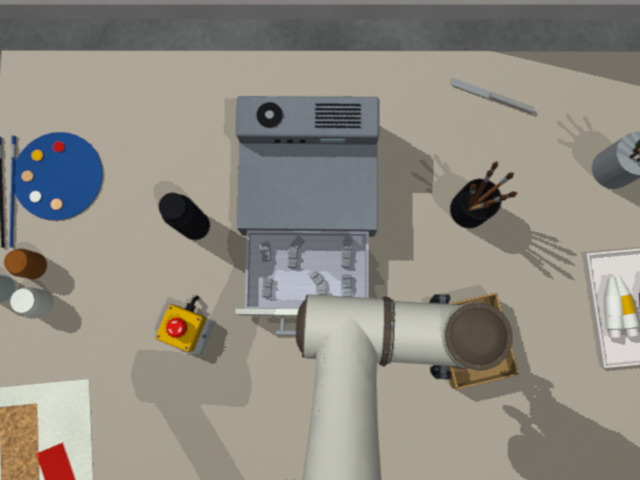

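Visible so far, in full-image pixels:
- Back row: (265,251) looks short, (294,252) is bent, (347,252) looks full length.
- Front row: (267,288) looks short, (318,282) is bent, and (347,285) is partly hidden by the arm.

I'll move off farther and look again.

```bash
python3 -m jog '[{"hand":60,"dx":0,"dy":-38,"dz":0,"rx":0,"ry":0,"rz":0},{"hand":60,"dx":0,"dy":-38,"dz":0,"rx":0,"ry":0,"rz":0},{"hand":60,"dx":0,"dy":-38,"dz":0,"rx":0,"ry":0,"rz":0},{"hand":60,"dx":0,"dy":0,"dz":0,"rx":0,"ry":0,"rz":0}]'
python3 - <<'E'
from h import *
d=grab('top','top4.png'); cv2.imwrite('pics/top4z.png',cv2.resize(d['img'][210:340,220:400,::-1],None,fx=4,fy=4,interpolation=cv2.INTER_CUBIC))
E
```

```text
clock: 9.98
position: [435.0, -296.5, 212.4]
ee_rot: [0.002, 1.0, -0.0, -0.001]
contact_force: [1.4, 0.6, -0.2]
gripper_width: 60.0
```

View pics/top4z.png

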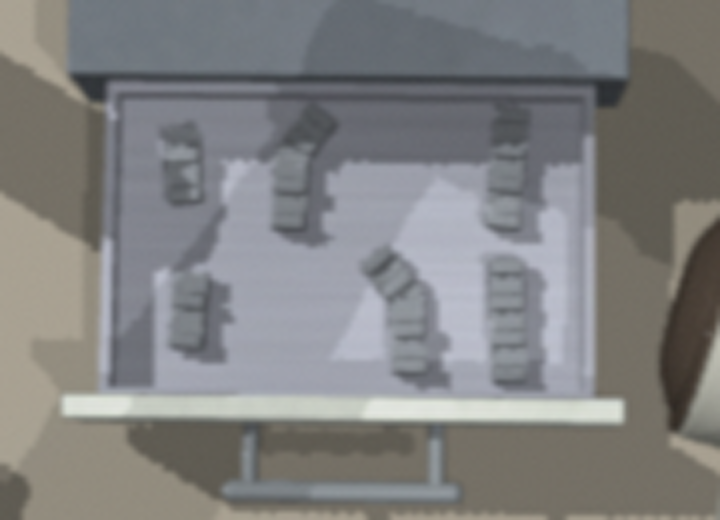

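That leaves two short (left column), two bent (back second, front third) and two sound (right column). I'll measure them by height above the floor.

```bash
cat > rests.py <<'E'
from h import *
np.set_printoptions(precision=1,suppress=True)
def rests(d,show=True):
    P=cloud(d); z=P[...,2]
    print('floor z',np.nanmedian(z[262:272,285:340]))
    im=d['img'].astype(int); 
    m=(z>39)&(z<56)&(P[...,0]>488)&(P[...,0]<634)&(P[...,1]>-70)&(P[...,1]<160)
    m=m.astype(np.uint8); n,l,st,c=cv2.connectedComponentsWithStats(m,connectivity=4)
    for i in range(1,n):
        if st[i,4]<30: continue
        v,u=np.nonzero(l==i); W=np.array([ray(d,a,b,45) for a,b in zip(u,v)])
        r=cv2.minAreaRect(W[:,:2].astype(np.float32)); print('px',c[i],'n',st[i,4],'z',np.median(P[l==i][:,2]),'ctr',np.array(r[0]),'size',np.array(r[1]),'mean',W.mean(0)[:2]); print('   box',cv2.boxPoints(r).round().tolist())
    return m
E
python3 - <<'E'
from rests import *
d=load('top'); m=rests(d)
cv2.imwrite('pics/m4.png',cv2.resize(m[210:340,220:400]*255,None,fx=4,fy=4))
for px in ((183,127),(183,200),(163,150),(203,165),(193,272),(186,348),(172,315),(210,315)): print(px, ray(d,220+px[0]/4,210+px[1]/4,46)[:2])
E
```

```text
floor z 31.238851978789132
px [294.1 252.1] n 248 z 44.14762737215541 ctr [605.3  73.3] size [25.8 63.5] mean [605.2  72.9]
   box [[571.0, 70.0], [632.0, 52.0], [639.0, 77.0], [578.0, 95.0]]
px [346.5 252.5] n 233 z 44.126033713259055 ctr [604.9 -36.4] size [19.1 58.6] mean [604.7 -36.9]
   box [[575.0, -43.0], [633.0, -48.0], [635.0, -29.0], [577.0, -24.0]]
px [265.7 251.2] n 158 z 43.84582227459393 ctr [607.2 132.5] size [39.5 18.3] mean [606.6 132.4]
   box [[587.0, 140.0], [588.0, 121.0], [628.0, 125.0], [626.0, 144.0]]
px [320.  287.3] n 279 z 44.698439903150955 ctr [532.6  18.4] size [67.8 26.1] mean [531.6  18.2]
   box [[496.0, 21.0], [504.0, -4.0], [569.0, 16.0], [561.0, 41.0]]
px [346.8 290.4] n 257 z 44.481145964671285 ctr [526.4 -37.8] size [62.3 16.6] mean [525.4 -37.4]
   box [[495.0, -30.0], [495.0, -46.0], [558.0, -46.0], [558.0, -30.0]]
px [267.  287.5] n 154 z 44.088579002204185 ctr [531.6 129.1] size [37.4 18.7] mean [530.6 128.2]
   box [[513.0, 138.0], [513.0, 120.0], [550.0, 120.0], [550.0, 139.0]]
(183, 127) [626.5 132.5]
(183, 200) [588.  131.8]
(163, 150) [614.3 142.8]
(203, 165) [606.5 121.7]
(193, 272) [550.3 125.9]
(186, 348) [510.8 128.9]
(172, 315) [527.9 136.4]
(210, 315) [528.  116.7]
```

View pics/m4.png

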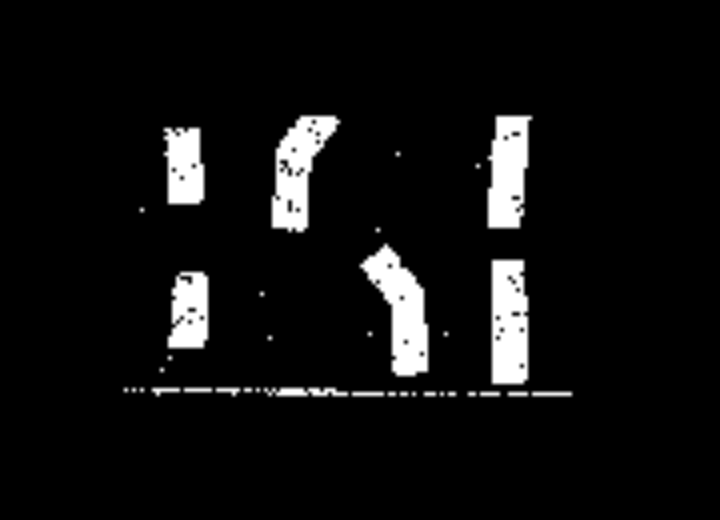

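Each rest is clearly separated, and the short bars measure 38–40 mm. I'll turn the jaws back to opening along y (dx = +y, dy = +x) and take the long-arm centres of the bent rests from pixels.

```bash
python3 -m jog '[{"hand":34,"dx":0,"dy":0,"dz":0,"rx":0,"ry":0,"rz":0.1208},{"hand":34,"dx":0,"dy":0,"dz":0,"rx":0,"ry":0,"rz":0.1208},{"hand":34,"dx":0,"dy":0,"dz":0,"rx":0,"ry":0,"rz":0.1208},{"hand":34,"dx":0,"dy":0,"dz":0,"rx":0,"ry":0,"rz":0.1208},{"hand":34,"dx":0,"dy":0,"dz":0,"rx":0,"ry":0,"rz":0.1208}]'; python3 -m jog '[{"hand":34,"dx":0,"dy":0,"dz":0,"rx":0,"ry":0,"rz":0.1208},{"hand":34,"dx":0,"dy":0,"dz":0,"rx":0,"ry":0,"rz":0.1208},{"hand":34,"dx":0,"dy":0,"dz":0,"rx":0,"ry":0,"rz":0.1208},{"hand":34,"dx":0,"dy":0,"dz":0,"rx":0,"ry":0,"rz":0.1208},{"hand":34,"dx":0,"dy":0,"dz":0,"rx":0,"ry":0,"rz":0.1208}]'; python3 -m jog '[{"hand":34,"dx":0,"dy":0,"dz":0,"rx":0,"ry":0,"rz":0.1208},{"hand":34,"dx":0,"dy":0,"dz":0,"rx":0,"ry":0,"rz":0.1208},{"hand":34,"dx":0,"dy":0,"dz":0,"rx":0,"ry":0,"rz":0.1208},{"hand":34,"dx":0,"dy":0,"dz":0,"rx":0,"ry":0,"rz":0}]'
python3 - <<'E'
from h import *
d=load('top')
for px in ((290,190),(274,228),(306,228),(308,160),(280,155),(409,335),(394,375),(428,372),(392,310),(424,290)): print(px, ray(d,220+px[0]/4,210+px[1]/4,45)[:2].round(1))
E
```

```text
clock: 10.45
position: [435.0, -291.1, 212.9]
ee_rot: [0.299, 0.954, 0.0, -0.001]
contact_force: [-0.1, -0.4, -0.5]
gripper_width: 33.8
clock: 10.87
position: [435.1, -291.1, 212.9]
ee_rot: [0.57, 0.822, 0.0, -0.001]
contact_force: [-0.1, 0.3, -0.3]
gripper_width: 34.0
clock: 11.2
position: [435.1, -291.2, 212.9]
ee_rot: [0.707, 0.707, 0.0, -0.0]
contact_force: [-0.6, -0.2, -0.1]
gripper_width: 33.9
(290, 190) [593.6  76. ]
(274, 228) [573.6  84.1]
(306, 228) [573.7  67.4]
(308, 160) [609.5  66.8]
(280, 155) [612.1  81.5]
(409, 335) [518.2  13.4]
(394, 375) [497.5  21.1]
(428, 372) [499.2   3.5]
(392, 310) [531.1  22.3]
(424, 290) [541.6   5.8]
```

```bash
python3 -m jog '[{"hand":34,"dx":38,"dy":8,"dz":0,"rx":0,"ry":0,"rz":0},{"hand":34,"dx":38,"dy":8,"dz":0,"rx":0,"ry":0,"rz":0},{"hand":34,"dx":38,"dy":8,"dz":0,"rx":0,"ry":0,"rz":0},{"hand":34,"dx":38,"dy":8,"dz":0,"rx":0,"ry":0,"rz":0},{"hand":34,"dx":38,"dy":8,"dz":0,"rx":0,"ry":0,"rz":0}]'; python3 -m jog '[{"hand":34,"dx":38,"dy":10,"dz":0,"rx":0,"ry":0,"rz":0},{"hand":34,"dx":38,"dy":10,"dz":0,"rx":0,"ry":0,"rz":0},{"hand":34,"dx":38,"dy":10,"dz":0,"rx":0,"ry":0,"rz":0},{"hand":34,"dx":38,"dy":10,"dz":0,"rx":0,"ry":0,"rz":0},{"hand":34,"dx":38,"dy":10,"dz":0,"rx":0,"ry":0,"rz":0}]'; python3 -m jog '[{"hand":34,"dx":38,"dy":4,"dz":20,"rx":0,"ry":0,"rz":0},{"hand":34,"dx":2,"dy":2,"dz":30,"rx":0,"ry":0,"rz":0},{"hand":34,"dx":0,"dy":0,"dz":30,"rx":0,"ry":0,"rz":0},{"hand":34,"dx":0,"dy":0,"dz":25,"rx":0,"ry":0,"rz":0},{"hand":34,"dx":0,"dy":0,"dz":0,"rx":0,"ry":0,"rz":0}]'
```

```text
clock: 11.62
position: [474.6, -100.4, 213.2]
ee_rot: [0.705, 0.709, 0.0, -0.0]
contact_force: [1.8, -0.5, 0.2]
gripper_width: 34.3
clock: 12.03
position: [524.2, 89.9, 213.3]
ee_rot: [0.705, 0.709, -0.0, -0.0]
contact_force: [1.5, -1.0, 0.8]
gripper_width: 33.9
clock: 12.45
position: [526.4, 125.2, 103.6]
ee_rot: [0.706, 0.708, -0.006, -0.002]
contact_force: [-1.0, -0.7, -0.4]
gripper_width: 34.0
```

```bash
python3 -m jog '[{"hand":34,"dx":0,"dy":0,"dz":0,"rx":0,"ry":0,"rz":0},{"hand":34,"dx":0,"dy":0,"dz":0,"rx":0,"ry":0,"rz":0}]'
python3 - <<'E'
from h import *
d=grab('wrist','w2.png')
E
```

```text
clock: 12.62
position: [531.8, 126.3, 110.4]
ee_rot: [0.706, 0.708, 0.001, 0.001]
contact_force: [-0.1, 0.5, 0.5]
gripper_width: 34.1
```

View pics/w2.png

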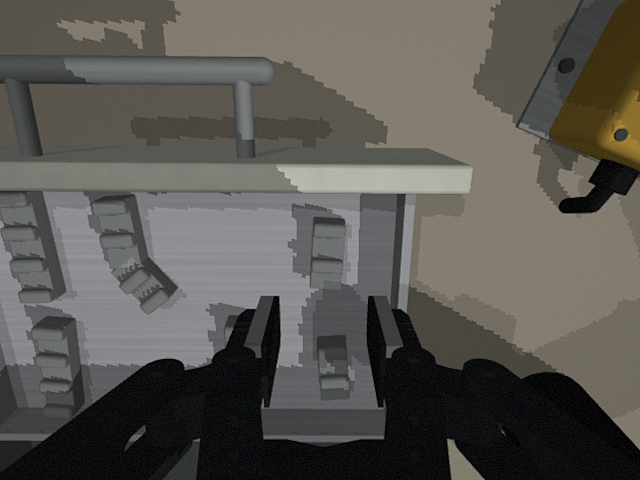

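The short rest sits at about (328,245), nearly centred between the pads (column 322). I'll nudge +2 mm in y and go down.

```bash
python3 -m jog '[{"hand":34,"dx":2,"dy":0,"dz":25,"rx":0,"ry":0,"rz":0},{"hand":34,"dx":0,"dy":0,"dz":25,"rx":0,"ry":0,"rz":0},{"hand":34,"dx":0,"dy":0,"dz":16,"rx":0,"ry":0,"rz":0},{"hand":34,"dx":0,"dy":0,"dz":0,"rx":0,"ry":0,"rz":0},{"hand":34,"dx":0,"dy":0,"dz":0,"rx":0,"ry":0,"rz":0}]'
```

```text
clock: 13.08
position: [531.8, 127.6, 44.0]
ee_rot: [0.707, 0.707, 0.001, 0.0]
contact_force: [0.9, 0.3, 0.3]
gripper_width: 33.9
```

```bash
python3 -m jog '[{"hand":34,"dx":0,"dy":0,"dz":9,"rx":0,"ry":0,"rz":0},{"hand":34,"dx":0,"dy":0,"dz":0,"rx":0,"ry":0,"rz":0},{"hand":0,"dx":0,"dy":0,"dz":0,"rx":0,"ry":0,"rz":0},{"hand":0,"dx":0,"dy":0,"dz":0,"rx":0,"ry":0,"rz":0},{"hand":0,"dx":0,"dy":0,"dz":0,"rx":0,"ry":0,"rz":0}]';python3 -m jog '[{"hand":0,"dx":0,"dy":0,"dz":0,"rx":0,"ry":0,"rz":0},{"hand":0,"dx":0,"dy":0,"dz":0,"rx":0,"ry":0,"rz":0},{"hand":0,"dx":0,"dy":0,"dz":-10,"rx":0,"ry":0,"rz":0},{"hand":0,"dx":0,"dy":0,"dz":-25,"rx":0,"ry":0,"rz":0},{"hand":0,"dx":0,"dy":0,"dz":-35,"rx":0,"ry":0,"rz":0}]'
```

```text
clock: 13.5
position: [531.8, 127.8, 34.8]
ee_rot: [0.707, 0.707, 0.001, 0.0]
contact_force: [-0.2, 0.2, 3.7]
gripper_width: 16.0
clock: 13.92
position: [528.7, 126.4, 102.1]
ee_rot: [0.707, 0.707, -0.004, -0.001]
contact_force: [0.5, 1.2, -0.2]
gripper_width: 16.5
```

Held (width 16.5). I'll carry it to the box at (458, -273).

```bash
python3 -m jog '[{"hand":0,"dx":0,"dy":0,"dz":-35,"rx":0,"ry":0,"rz":0},{"hand":0,"dx":-20,"dy":0,"dz":-30,"rx":0,"ry":0,"rz":0},{"hand":0,"dx":-38,"dy":-6,"dz":0,"rx":0,"ry":0,"rz":0},{"hand":0,"dx":-38,"dy":-6,"dz":0,"rx":0,"ry":0,"rz":0},{"hand":0,"dx":-38,"dy":-6,"dz":0,"rx":0,"ry":0,"rz":0}]'; python3 -m jog '[{"hand":0,"dx":-38,"dy":-8,"dz":0,"rx":0,"ry":0,"rz":0},{"hand":0,"dx":-38,"dy":-8,"dz":0,"rx":0,"ry":0,"rz":0},{"hand":0,"dx":-38,"dy":-8,"dz":0,"rx":0,"ry":0,"rz":0},{"hand":0,"dx":-38,"dy":-8,"dz":0,"rx":0,"ry":0,"rz":0},{"hand":0,"dx":-38,"dy":-8,"dz":0,"rx":0,"ry":0,"rz":0}]'
python3 - <<'E'
from h import *
grab('top','top5.png')
E
```

```text
clock: 14.33
position: [512.4, -7.5, 169.9]
ee_rot: [0.707, 0.707, 0.001, 0.0]
contact_force: [0.7, -0.2, -0.9]
gripper_width: 16.3
clock: 14.75
position: [471.9, -198.1, 169.2]
ee_rot: [0.707, 0.707, 0.0, -0.0]
contact_force: [0.2, -0.4, 0.0]
gripper_width: 16.3
```

View pics/top5.png

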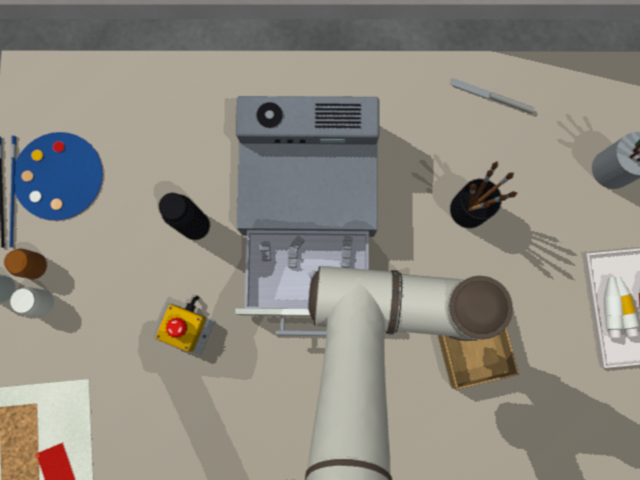

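The box is still in place. I'll lower the short into it.

```bash
python3 -m jog '[{"hand":0,"dx":-38,"dy":-7,"dz":0,"rx":0,"ry":0,"rz":0},{"hand":0,"dx":-37,"dy":-7,"dz":0,"rx":0,"ry":0,"rz":0},{"hand":0,"dx":0,"dy":0,"dz":30,"rx":0,"ry":0,"rz":0},{"hand":0,"dx":0,"dy":0,"dz":35,"rx":0,"ry":0,"rz":0},{"hand":0,"dx":0,"dy":0,"dz":0,"rx":0,"ry":0,"rz":0}]'; python3 -m jog '[{"hand":0,"dx":0,"dy":0,"dz":30,"rx":0,"ry":0,"rz":0},{"hand":0,"dx":0,"dy":0,"dz":22,"rx":0,"ry":0,"rz":0},{"hand":0,"dx":0,"dy":0,"dz":0,"rx":0,"ry":0,"rz":0},{"hand":0,"dx":0,"dy":0,"dz":0,"rx":0,"ry":0,"rz":0}]'
```

```text
clock: 15.22
position: [453.8, -270.5, 98.2]
ee_rot: [0.709, 0.706, -0.002, -0.006]
contact_force: [-1.1, 0.7, -1.4]
gripper_width: 16.1
clock: 15.55
position: [459.1, -271.3, 52.4]
ee_rot: [0.707, 0.707, -0.001, -0.0]
contact_force: [0.7, 0.8, 0.7]
gripper_width: 16.0
```

```bash
python3 -m jog '[{"hand":0,"dx":0,"dy":0,"dz":25,"rx":0,"ry":0,"rz":0},{"hand":0,"dx":0,"dy":0,"dz":0,"rx":0,"ry":0,"rz":0},{"hand":32,"dx":0,"dy":0,"dz":0,"rx":0,"ry":0,"rz":0},{"hand":32,"dx":0,"dy":0,"dz":0,"rx":0,"ry":0,"rz":0},{"hand":32,"dx":0,"dy":0,"dz":0,"rx":0,"ry":0,"rz":0}]'; python3 -m jog '[{"hand":32,"dx":0,"dy":0,"dz":-30,"rx":0,"ry":0,"rz":0},{"hand":32,"dx":0,"dy":0,"dz":-35,"rx":0,"ry":0,"rz":0},{"hand":32,"dx":0,"dy":0,"dz":-35,"rx":0,"ry":0,"rz":0},{"hand":32,"dx":0,"dy":0,"dz":-35,"rx":0,"ry":0,"rz":0},{"hand":32,"dx":0,"dy":0,"dz":0,"rx":0,"ry":0,"rz":0}]'
python3 - <<'E'
from rests import *
d=grab('top','top6.png');rests(d); grab('wrist','w6.png')
E
```

```text
clock: 15.97
position: [460.2, -271.8, 28.7]
ee_rot: [0.707, 0.707, 0.001, 0.001]
contact_force: [-0.8, -0.1, -0.3]
gripper_width: 32.1
clock: 16.38
position: [463.5, -273.5, 171.0]
ee_rot: [0.706, 0.708, 0.003, 0.008]
contact_force: [0.8, -1.0, 0.7]
gripper_width: 32.1
floor z 31.24403344386092
px [294.  252.1] n 257 z 44.438032026231035 ctr [605.1  73.1] size [26.  63.6] mean [605.  73.]
   box [[571.0, 69.0], [632.0, 52.0], [639.0, 77.0], [578.0, 94.0]]
px [346.6 252.5] n 229 z 44.38132821875727 ctr [604.5 -37. ] size [17.9 59.4] mean [604.8 -37.1]
   box [[574.0, -43.0], [633.0, -48.0], [635.0, -31.0], [576.0, -26.0]]
px [265.7 251.3] n 151 z 44.3085449889345 ctr [607.1 132.4] size [39.4 17.8] mean [606.5 132.4]
   box [[587.0, 140.0], [588.0, 122.0], [627.0, 125.0], [626.0, 143.0]]
px [319.9 287. ] n 262 z 44.60437657701158 ctr [532.7  18.4] size [67.7 26.1] mean [532.2  18.3]
   box [[496.0, 21.0], [504.0, -4.0], [569.0, 16.0], [561.0, 41.0]]
px [346.9 290.4] n 259 z 44.16946534275206 ctr [526.4 -37.8] size [62.3 16.6] mean [525.4 -37.7]
   box [[495.0, -30.0], [495.0, -46.0], [558.0, -46.0], [558.0, -30.0]]
px [296.5 307.5] n 49 z 53.20947692233517 ctr [489.5  66.5] size [ 2.1 60. ] mean [489.5  66.4]
   box [[488.0, 96.0], [489.0, 37.0], [491.0, 37.0], [490.0, 96.0]]
```

View pics/w6.png

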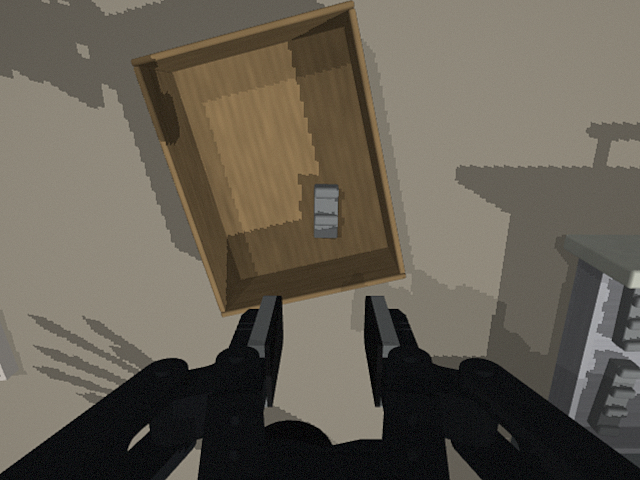

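The first short lies in the box at (327,212) in the wrist view, and the others are unmoved. Next is the back-left short at (607, 132).

```bash
python3 -m jog '[{"hand":32,"dx":37,"dy":11,"dz":0,"rx":0,"ry":0,"rz":0},{"hand":32,"dx":37,"dy":11,"dz":0,"rx":0,"ry":0,"rz":0},{"hand":32,"dx":37,"dy":11,"dz":0,"rx":0,"ry":0,"rz":0},{"hand":32,"dx":37,"dy":11,"dz":0,"rx":0,"ry":0,"rz":0},{"hand":32,"dx":37,"dy":11,"dz":0,"rx":0,"ry":0,"rz":0}]'; python3 -m jog '[{"hand":32,"dx":37,"dy":15,"dz":0,"rx":0,"ry":0,"rz":0},{"hand":32,"dx":37,"dy":15,"dz":0,"rx":0,"ry":0,"rz":0},{"hand":32,"dx":37,"dy":15,"dz":0,"rx":0,"ry":0,"rz":0},{"hand":32,"dx":37,"dy":15,"dz":0,"rx":0,"ry":0,"rz":0},{"hand":32,"dx":37,"dy":15,"dz":0,"rx":0,"ry":0,"rz":0}]'; python3 -m jog '[{"hand":32,"dx":36,"dy":14,"dz":0,"rx":0,"ry":0,"rz":0},{"hand":32,"dx":0,"dy":0,"dz":20,"rx":0,"ry":0,"rz":0},{"hand":32,"dx":0,"dy":0,"dz":25,"rx":0,"ry":0,"rz":0},{"hand":32,"dx":0,"dy":0,"dz":0,"rx":0,"ry":0,"rz":0},{"hand":32,"dx":0,"dy":0,"dz":0,"rx":0,"ry":0,"rz":0}]'
```

```text
clock: 16.9
position: [513.3, -84.9, 161.0]
ee_rot: [0.707, 0.707, -0.001, -0.001]
contact_force: [1.1, -1.2, -0.6]
gripper_width: 32.0
clock: 17.32
position: [588.6, 100.2, 160.8]
ee_rot: [0.707, 0.707, -0.001, -0.0]
contact_force: [0.7, -1.1, -0.0]
gripper_width: 32.1
clock: 17.73
position: [601.6, 133.8, 114.8]
ee_rot: [0.707, 0.707, -0.003, -0.001]
contact_force: [-0.3, -0.2, 0.3]
gripper_width: 32.2
```

```bash
python3 -m jog '[{"hand":32,"dx":-1,"dy":1,"dz":25,"rx":0,"ry":0,"rz":0},{"hand":32,"dx":0,"dy":0,"dz":25,"rx":0,"ry":0,"rz":0},{"hand":32,"dx":0,"dy":0,"dz":15,"rx":0,"ry":0,"rz":0},{"hand":32,"dx":0,"dy":0,"dz":0,"rx":0,"ry":0,"rz":0},{"hand":32,"dx":0,"dy":0,"dz":0,"rx":0,"ry":0,"rz":0}]'
```

```text
clock: 18.15
position: [604.6, 133.0, 52.7]
ee_rot: [0.707, 0.707, 0.0, 0.0]
contact_force: [0.4, 0.4, -0.0]
gripper_width: 32.4
```

```bash
python3 -m jog '[{"hand":32,"dx":0,"dy":0,"dz":10,"rx":0,"ry":0,"rz":0},{"hand":32,"dx":0,"dy":0,"dz":8,"rx":0,"ry":0,"rz":0},{"hand":32,"dx":0,"dy":0,"dz":0,"rx":0,"ry":0,"rz":0},{"hand":0,"dx":0,"dy":0,"dz":0,"rx":0,"ry":0,"rz":0},{"hand":0,"dx":0,"dy":0,"dz":0,"rx":0,"ry":0,"rz":0}]';python3 -m jog '[{"hand":0,"dx":0,"dy":0,"dz":0,"rx":0,"ry":0,"rz":0},{"hand":0,"dx":0,"dy":0,"dz":0,"rx":0,"ry":0,"rz":0},{"hand":0,"dx":0,"dy":0,"dz":-10,"rx":0,"ry":0,"rz":0},{"hand":0,"dx":0,"dy":0,"dz":-25,"rx":0,"ry":0,"rz":0},{"hand":0,"dx":0,"dy":0,"dz":-35,"rx":0,"ry":0,"rz":0}]'
```

```text
clock: 18.57
position: [604.5, 133.5, 34.4]
ee_rot: [0.707, 0.707, 0.0, 0.0]
contact_force: [0.7, -0.7, -0.3]
gripper_width: 16.4
clock: 18.98
position: [602.0, 132.6, 102.2]
ee_rot: [0.707, 0.707, -0.003, -0.001]
contact_force: [1.1, -0.1, -0.0]
gripper_width: 16.1
```

Held. I'll carry it to (384, -291).

```bash
python3 -m jog '[{"hand":0,"dx":0,"dy":0,"dz":-35,"rx":0,"ry":0,"rz":0},{"hand":0,"dx":-20,"dy":-10,"dz":-30,"rx":0,"ry":0,"rz":0},{"hand":0,"dx":-35,"dy":-19,"dz":0,"rx":0,"ry":0,"rz":0},{"hand":0,"dx":-35,"dy":-19,"dz":0,"rx":0,"ry":0,"rz":0},{"hand":0,"dx":-35,"dy":-19,"dz":0,"rx":0,"ry":0,"rz":0}]'; python3 -m jog '[{"hand":0,"dx":-35,"dy":-19,"dz":0,"rx":0,"ry":0,"rz":0},{"hand":0,"dx":-35,"dy":-19,"dz":0,"rx":0,"ry":0,"rz":0},{"hand":0,"dx":-35,"dy":-19,"dz":0,"rx":0,"ry":0,"rz":0},{"hand":0,"dx":-35,"dy":-19,"dz":0,"rx":0,"ry":0,"rz":0},{"hand":0,"dx":-35,"dy":-19,"dz":0,"rx":0,"ry":0,"rz":0}]'
python3 - <<'E'
from h import *
grab('top','top7.png')
E
```

```text
clock: 19.4
position: [536.3, 7.6, 170.4]
ee_rot: [0.707, 0.707, 0.001, 0.001]
contact_force: [-0.2, -1.5, -0.5]
gripper_width: 16.0
clock: 19.82
position: [440.8, -167.9, 169.9]
ee_rot: [0.707, 0.707, 0.001, 0.001]
contact_force: [0.9, -0.5, 0.4]
gripper_width: 16.0
```

View pics/top7.png

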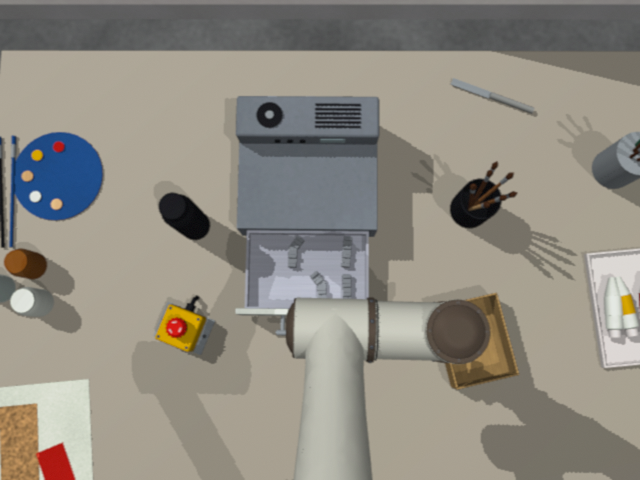

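The box hasn't moved. I'll go on to the drop spot.

```bash
python3 -m jog '[{"hand":0,"dx":-31,"dy":-14,"dz":0,"rx":0,"ry":0,"rz":0},{"hand":0,"dx":-31,"dy":-14,"dz":0,"rx":0,"ry":0,"rz":0},{"hand":0,"dx":-31,"dy":-14,"dz":0,"rx":0,"ry":0,"rz":0},{"hand":0,"dx":-30,"dy":-14,"dz":0,"rx":0,"ry":0,"rz":0},{"hand":0,"dx":0,"dy":0,"dz":25,"rx":0,"ry":0,"rz":0}]'; python3 -m jog '[{"hand":0,"dx":0,"dy":0,"dz":35,"rx":0,"ry":0,"rz":0},{"hand":0,"dx":0,"dy":0,"dz":35,"rx":0,"ry":0,"rz":0},{"hand":0,"dx":0,"dy":0,"dz":22,"rx":0,"ry":0,"rz":0},{"hand":0,"dx":0,"dy":0,"dz":0,"rx":0,"ry":0,"rz":0},{"hand":0,"dx":0,"dy":0,"dz":0,"rx":0,"ry":0,"rz":0}]'
```

```text
clock: 20.28
position: [387.3, -294.6, 148.5]
ee_rot: [0.709, 0.706, 0.001, 0.006]
contact_force: [1.1, -0.6, -0.4]
gripper_width: 16.0
clock: 20.7
position: [385.9, -289.6, 51.9]
ee_rot: [0.707, 0.707, -0.001, -0.001]
contact_force: [1.4, -0.2, -0.1]
gripper_width: 16.1
```

```bash
python3 -m jog '[{"hand":0,"dx":0,"dy":0,"dz":25,"rx":0,"ry":0,"rz":0},{"hand":0,"dx":0,"dy":0,"dz":0,"rx":0,"ry":0,"rz":0},{"hand":32,"dx":0,"dy":0,"dz":0,"rx":0,"ry":0,"rz":0},{"hand":32,"dx":0,"dy":0,"dz":0,"rx":0,"ry":0,"rz":0},{"hand":32,"dx":0,"dy":0,"dz":0,"rx":0,"ry":0,"rz":0}]'; python3 -m jog '[{"hand":32,"dx":0,"dy":0,"dz":-30,"rx":0,"ry":0,"rz":0},{"hand":32,"dx":0,"dy":0,"dz":-35,"rx":0,"ry":0,"rz":0},{"hand":32,"dx":0,"dy":0,"dz":-35,"rx":0,"ry":0,"rz":0},{"hand":32,"dx":0,"dy":0,"dz":-35,"rx":0,"ry":0,"rz":0},{"hand":32,"dx":0,"dy":0,"dz":0,"rx":0,"ry":0,"rz":0}]'
python3 - <<'E'
from rests import *
d=grab('top','top8.png');rests(d); grab('wrist','w8.png')
E
```

```text
clock: 21.12
position: [387.2, -289.9, 28.6]
ee_rot: [0.707, 0.707, 0.001, 0.002]
contact_force: [-0.1, -0.6, 0.1]
gripper_width: 31.7
clock: 21.53
position: [390.3, -291.7, 170.5]
ee_rot: [0.706, 0.708, 0.003, 0.008]
contact_force: [1.0, 0.2, -0.3]
gripper_width: 32.1
floor z 31.254624529940806
px [294.  251.8] n 253 z 43.89423481963936 ctr [605.3  73.4] size [26.6 63.3] mean [605.6  73.1]
   box [[571.0, 69.0], [632.0, 52.0], [639.0, 78.0], [578.0, 95.0]]
px [346.6 252.9] n 227 z 44.681624122629714 ctr [604.4 -37. ] size [17.9 59.6] mean [604. -37.]
   box [[574.0, -43.0], [633.0, -48.0], [635.0, -31.0], [575.0, -25.0]]
px [319.8 286.9] n 270 z 44.46275303196601 ctr [532.9  18.5] size [67.1 26.1] mean [532.5  18.6]
   box [[497.0, 21.0], [505.0, -4.0], [569.0, 16.0], [561.0, 41.0]]
px [346.8 290.5] n 251 z 44.3900823074278 ctr [526.4 -37.8] size [62.3 16.6] mean [525.4 -37.5]
   box [[495.0, -30.0], [495.0, -46.0], [558.0, -46.0], [558.0, -30.0]]
```

View pics/top8.png

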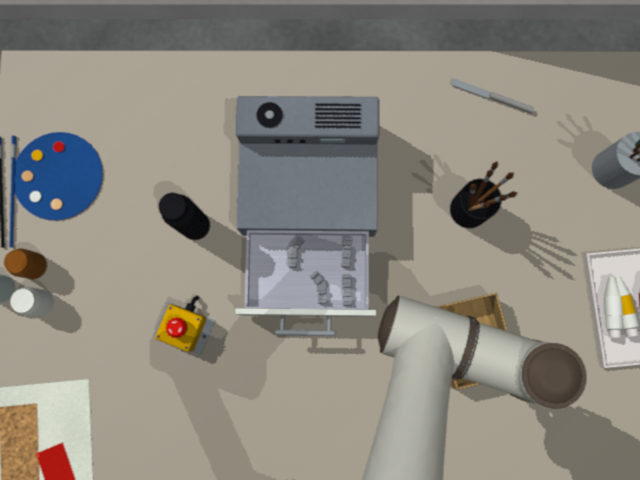

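View pics/w8.png

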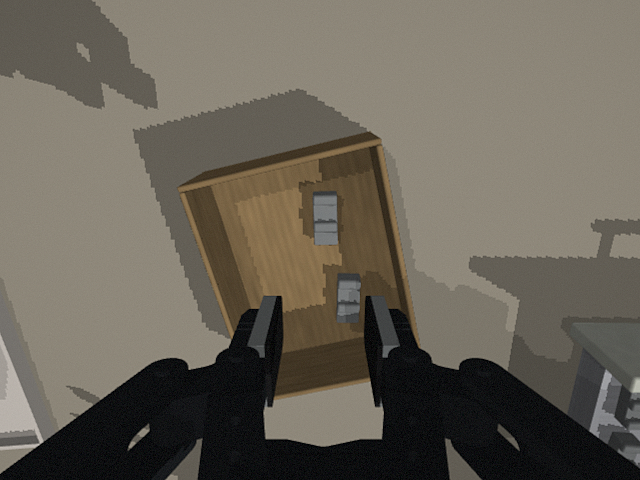

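Both shorts are in the box, at (325,218) and (348,298) in the wrist view, leaving its -y side free. The tray is still out and the stop still down. Next is the front bent rest, long-arm grasp at (521, 13).

```bash
python3 -m jog '[{"hand":34,"dx":38,"dy":16,"dz":0,"rx":0,"ry":0,"rz":0},{"hand":34,"dx":38,"dy":16,"dz":0,"rx":0,"ry":0,"rz":0},{"hand":34,"dx":38,"dy":17,"dz":0,"rx":0,"ry":0,"rz":0},{"hand":34,"dx":38,"dy":17,"dz":0,"rx":0,"ry":0,"rz":0},{"hand":34,"dx":38,"dy":17,"dz":0,"rx":0,"ry":0,"rz":0}]'; python3 -m jog '[{"hand":34,"dx":38,"dy":17,"dz":0,"rx":0,"ry":0,"rz":0},{"hand":34,"dx":38,"dy":17,"dz":0,"rx":0,"ry":0,"rz":0},{"hand":34,"dx":37,"dy":16,"dz":20,"rx":0,"ry":0,"rz":0},{"hand":34,"dx":0,"dy":0,"dz":25,"rx":0,"ry":0,"rz":0},{"hand":34,"dx":0,"dy":0,"dz":0,"rx":0,"ry":0,"rz":0}]'; python3 -m jog '[{"hand":34,"dx":0,"dy":0,"dz":0,"rx":0,"ry":0,"rz":0},{"hand":34,"dx":0,"dy":0,"dz":0,"rx":0,"ry":0,"rz":0}]'
```

```text
clock: 22.05
position: [468.3, -97.8, 161.0]
ee_rot: [0.707, 0.707, -0.001, -0.001]
contact_force: [-0.1, -0.1, 0.1]
gripper_width: 34.2
clock: 22.47
position: [514.3, 11.9, 113.0]
ee_rot: [0.707, 0.708, -0.005, -0.003]
contact_force: [-1.7, -1.0, -0.9]
gripper_width: 33.9
clock: 22.63
position: [517.6, 10.0, 118.5]
ee_rot: [0.707, 0.707, -0.0, 0.0]
contact_force: [0.2, -0.1, 0.4]
gripper_width: 33.6
```

```bash
python3 -m jog '[{"hand":34,"dx":3,"dy":3,"dz":25,"rx":0,"ry":0,"rz":0},{"hand":34,"dx":0,"dy":0,"dz":25,"rx":0,"ry":0,"rz":0},{"hand":34,"dx":0,"dy":0,"dz":16,"rx":0,"ry":0,"rz":0},{"hand":34,"dx":0,"dy":0,"dz":0,"rx":0,"ry":0,"rz":0},{"hand":34,"dx":0,"dy":0,"dz":0,"rx":0,"ry":0,"rz":0}]'
```

```text
clock: 23.05
position: [521.0, 12.8, 53.1]
ee_rot: [0.708, 0.707, 0.0, 0.0]
contact_force: [0.6, 0.6, 0.9]
gripper_width: 34.2
```

```bash
python3 -m jog '[{"hand":34,"dx":0,"dy":0,"dz":10,"rx":0,"ry":0,"rz":0},{"hand":34,"dx":0,"dy":0,"dz":8,"rx":0,"ry":0,"rz":0},{"hand":34,"dx":0,"dy":0,"dz":0,"rx":0,"ry":0,"rz":0},{"hand":0,"dx":0,"dy":0,"dz":0,"rx":0,"ry":0,"rz":0},{"hand":0,"dx":0,"dy":0,"dz":0,"rx":0,"ry":0,"rz":0}]';python3 -m jog '[{"hand":0,"dx":0,"dy":0,"dz":0,"rx":0,"ry":0,"rz":0},{"hand":0,"dx":0,"dy":0,"dz":0,"rx":0,"ry":0,"rz":0},{"hand":0,"dx":0,"dy":0,"dz":-10,"rx":0,"ry":0,"rz":0},{"hand":0,"dx":0,"dy":0,"dz":-25,"rx":0,"ry":0,"rz":0},{"hand":0,"dx":0,"dy":0,"dz":-35,"rx":0,"ry":0,"rz":0}]'
```

```text
clock: 23.47
position: [521.3, 13.8, 34.9]
ee_rot: [0.707, 0.707, 0.0, 0.0]
contact_force: [0.5, -0.0, 0.4]
gripper_width: 16.0
clock: 23.88
position: [518.7, 13.2, 103.2]
ee_rot: [0.707, 0.707, -0.003, -0.002]
contact_force: [0.7, 0.0, -0.5]
gripper_width: 16.6
```

Held. I'll carry it to grasp point (388, -331).

```bash
python3 -m jog '[{"hand":0,"dx":0,"dy":0,"dz":-35,"rx":0,"ry":0,"rz":0},{"hand":0,"dx":-20,"dy":-5,"dz":-30,"rx":0,"ry":0,"rz":0},{"hand":0,"dx":-36,"dy":-14,"dz":0,"rx":0,"ry":0,"rz":0},{"hand":0,"dx":-36,"dy":-14,"dz":0,"rx":0,"ry":0,"rz":0},{"hand":0,"dx":-36,"dy":-14,"dz":0,"rx":0,"ry":0,"rz":0}]'; python3 -m jog '[{"hand":0,"dx":-36,"dy":-14,"dz":0,"rx":0,"ry":0,"rz":0},{"hand":0,"dx":-36,"dy":-14,"dz":0,"rx":0,"ry":0,"rz":0},{"hand":0,"dx":0,"dy":0,"dz":0,"rx":0,"ry":0,"rz":0}]'
python3 - <<'E'
from h import *
grab('top','top9.png')
E
```

```text
clock: 24.3
position: [473.2, -115.1, 170.9]
ee_rot: [0.707, 0.708, 0.001, 0.001]
contact_force: [-0.3, -1.5, -0.2]
gripper_width: 16.2
clock: 24.55
position: [442.8, -190.3, 169.9]
ee_rot: [0.709, 0.705, -0.0, -0.0]
contact_force: [1.1, 0.1, -0.6]
gripper_width: 16.6
```

View pics/top9.png

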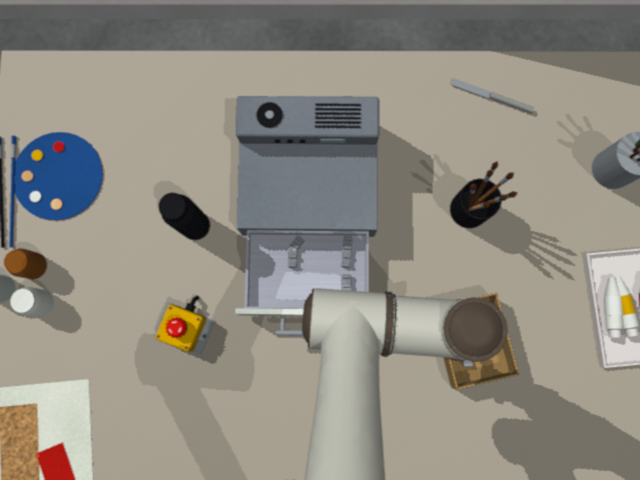

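```bash
python3 -m jog '[{"hand":0,"dx":-35,"dy":-14,"dz":0,"rx":0,"ry":0,"rz":0},{"hand":0,"dx":-35,"dy":-14,"dz":0,"rx":0,"ry":0,"rz":0},{"hand":0,"dx":-35,"dy":-14,"dz":0,"rx":0,"ry":0,"rz":0},{"hand":0,"dx":-35,"dy":-14,"dz":0,"rx":0,"ry":0,"rz":0},{"hand":0,"dx":0,"dy":0,"dz":25,"rx":0,"ry":0,"rz":0}]'; python3 -m jog '[{"hand":0,"dx":0,"dy":0,"dz":35,"rx":0,"ry":0,"rz":0},{"hand":0,"dx":0,"dy":0,"dz":20,"rx":0,"ry":0,"rz":0},{"hand":0,"dx":0,"dy":0,"dz":0,"rx":0,"ry":0,"rz":0},{"hand":0,"dx":0,"dy":0,"dz":0,"rx":0,"ry":0,"rz":0}]'
python3 - <<'E'
from h import *
grab('wrist','w9.png')
E
```

```text
clock: 25.02
position: [391.7, -331.7, 148.8]
ee_rot: [0.708, 0.706, 0.001, 0.006]
contact_force: [1.1, 0.5, 0.3]
gripper_width: 16.3
clock: 25.35
position: [390.0, -325.8, 89.2]
ee_rot: [0.707, 0.708, -0.001, -0.001]
contact_force: [-0.2, -1.1, -0.2]
gripper_width: 16.2
```

View pics/w9.png

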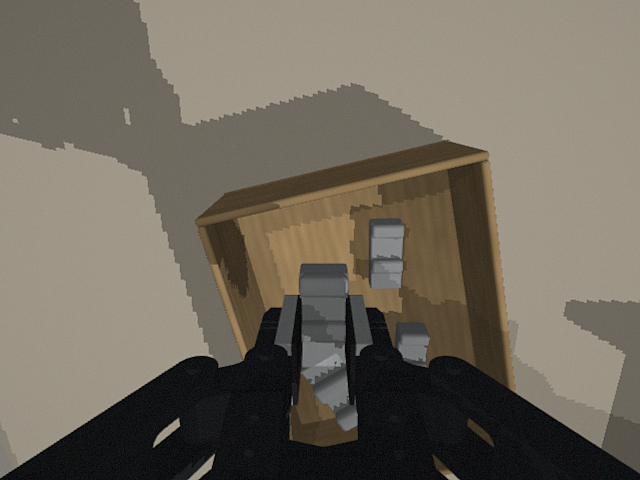

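The bent rest is held at (323,320), to the left of the shorts, with clear floor below. I'll lower and release.

```bash
python3 -m jog '[{"hand":0,"dx":-4,"dy":0,"dz":20,"rx":0,"ry":0,"rz":0},{"hand":0,"dx":0,"dy":0,"dz":20,"rx":0,"ry":0,"rz":0},{"hand":0,"dx":0,"dy":0,"dz":18,"rx":0,"ry":0,"rz":0},{"hand":0,"dx":0,"dy":0,"dz":0,"rx":0,"ry":0,"rz":0},{"hand":0,"dx":0,"dy":0,"dz":0,"rx":0,"ry":0,"rz":0}]';python3 -m jog '[{"hand":30,"dx":0,"dy":0,"dz":0,"rx":0,"ry":0,"rz":0},{"hand":30,"dx":0,"dy":0,"dz":0,"rx":0,"ry":0,"rz":0},{"hand":30,"dx":0,"dy":0,"dz":-30,"rx":0,"ry":0,"rz":0},{"hand":30,"dx":0,"dy":0,"dz":-35,"rx":0,"ry":0,"rz":0},{"hand":30,"dx":0,"dy":0,"dz":-35,"rx":0,"ry":0,"rz":0}]';python3 -m jog '[{"hand":34,"dx":0,"dy":0,"dz":-35,"rx":0,"ry":0,"rz":0},{"hand":34,"dx":0,"dy":0,"dz":0,"rx":0,"ry":0,"rz":0},{"hand":34,"dx":0,"dy":0,"dz":0,"rx":0,"ry":0,"rz":0}]'
python3 - <<'E'
from rests import *
d=grab('top','top10.png');rests(d); grab('wrist','w10.png')
E
```

```text
clock: 25.82
position: [390.9, -330.4, 32.5]
ee_rot: [0.707, 0.708, 0.0, 0.001]
contact_force: [-0.1, -0.2, -0.2]
gripper_width: 16.4
clock: 26.23
position: [389.7, -330.2, 133.5]
ee_rot: [0.707, 0.707, -0.0, 0.0]
contact_force: [1.1, 0.7, 0.3]
gripper_width: 29.8
clock: 26.48
position: [391.4, -330.9, 170.2]
ee_rot: [0.707, 0.707, 0.002, 0.004]
contact_force: [0.1, 0.5, -1.0]
gripper_width: 33.9
floor z 31.756907220436
px [294.1 251.7] n 256 z 44.45374321113383 ctr [605.5  73.7] size [26.6 63.8] mean [605.9  72.8]
   box [[571.0, 71.0], [632.0, 51.0], [640.0, 77.0], [579.0, 96.0]]
px [346.6 252.3] n 229 z 44.3554456163164 ctr [604.9 -37. ] size [17.8 58.7] mean [605.1 -37.1]
   box [[575.0, -43.0], [633.0, -48.0], [635.0, -31.0], [576.0, -25.0]]
px [346.9 289.6] n 249 z 44.468770972795205 ctr [527.4 -37.8] size [64.4 16.6] mean [527.2 -37.7]
   box [[495.0, -30.0], [495.0, -46.0], [560.0, -46.0], [560.0, -30.0]]
px [313.  307.6] n 38 z 53.971554134579684 ctr [489.7  32.4] size [ 2.1 49.6] mean [489.5  32.3]
   box [[489.0, 57.0], [489.0, 8.0], [491.0, 8.0], [491.0, 57.0]]
```

View pics/w10.png

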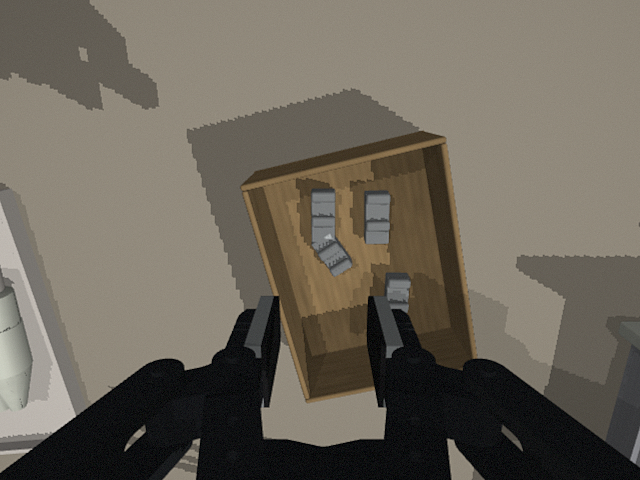

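Three failed rests are in the box. Last is the back bent rest, grasped at (595, 76).

```bash
python3 -m jog '[{"hand":34,"dx":37,"dy":18,"dz":0,"rx":0,"ry":0,"rz":0},{"hand":34,"dx":37,"dy":18,"dz":0,"rx":0,"ry":0,"rz":0},{"hand":34,"dx":37,"dy":18,"dz":0,"rx":0,"ry":0,"rz":0},{"hand":34,"dx":37,"dy":18,"dz":0,"rx":0,"ry":0,"rz":0},{"hand":34,"dx":37,"dy":18,"dz":0,"rx":0,"ry":0,"rz":0}]'; python3 -m jog '[{"hand":34,"dx":37,"dy":19,"dz":0,"rx":0,"ry":0,"rz":0},{"hand":34,"dx":37,"dy":19,"dz":0,"rx":0,"ry":0,"rz":0},{"hand":34,"dx":37,"dy":19,"dz":0,"rx":0,"ry":0,"rz":0},{"hand":34,"dx":37,"dy":19,"dz":0,"rx":0,"ry":0,"rz":0},{"hand":34,"dx":37,"dy":19,"dz":0,"rx":0,"ry":0,"rz":0}]'; python3 -m jog '[{"hand":34,"dx":36,"dy":20,"dz":0,"rx":0,"ry":0,"rz":0},{"hand":34,"dx":0,"dy":0,"dz":20,"rx":0,"ry":0,"rz":0},{"hand":34,"dx":0,"dy":0,"dz":25,"rx":0,"ry":0,"rz":0},{"hand":34,"dx":0,"dy":0,"dz":0,"rx":0,"ry":0,"rz":0},{"hand":34,"dx":0,"dy":0,"dz":0,"rx":0,"ry":0,"rz":0}]'
```

```text
clock: 27.0
position: [479.4, -143.5, 165.1]
ee_rot: [0.707, 0.707, -0.001, -0.001]
contact_force: [1.2, -0.6, 0.0]
gripper_width: 33.6
clock: 27.42
position: [574.5, 41.6, 164.8]
ee_rot: [0.707, 0.707, -0.001, -0.001]
contact_force: [0.9, -0.8, 0.4]
gripper_width: 34.3
clock: 27.83
position: [593.3, 75.1, 119.0]
ee_rot: [0.707, 0.707, -0.003, -0.001]
contact_force: [0.7, -0.3, 1.0]
gripper_width: 34.1
```

```bash
python3 -m jog '[{"hand":34,"dx":1,"dy":-1,"dz":25,"rx":0,"ry":0,"rz":0},{"hand":34,"dx":0,"dy":0,"dz":25,"rx":0,"ry":0,"rz":0},{"hand":34,"dx":0,"dy":0,"dz":16,"rx":0,"ry":0,"rz":0},{"hand":34,"dx":0,"dy":0,"dz":0,"rx":0,"ry":0,"rz":0},{"hand":34,"dx":0,"dy":0,"dz":0,"rx":0,"ry":0,"rz":0}]'
```

```text
clock: 28.25
position: [594.3, 76.2, 56.0]
ee_rot: [0.707, 0.707, -0.0, 0.0]
contact_force: [0.4, 0.8, -0.6]
gripper_width: 33.8
```

```bash
python3 -m jog '[{"hand":34,"dx":0,"dy":0,"dz":12,"rx":0,"ry":0,"rz":0},{"hand":34,"dx":0,"dy":0,"dz":9,"rx":0,"ry":0,"rz":0},{"hand":34,"dx":0,"dy":0,"dz":0,"rx":0,"ry":0,"rz":0},{"hand":0,"dx":0,"dy":0,"dz":0,"rx":0,"ry":0,"rz":0},{"hand":0,"dx":0,"dy":0,"dz":0,"rx":0,"ry":0,"rz":0}]';python3 -m jog '[{"hand":0,"dx":0,"dy":0,"dz":0,"rx":0,"ry":0,"rz":0},{"hand":0,"dx":0,"dy":0,"dz":0,"rx":0,"ry":0,"rz":0},{"hand":0,"dx":0,"dy":0,"dz":-10,"rx":0,"ry":0,"rz":0},{"hand":0,"dx":0,"dy":0,"dz":-25,"rx":0,"ry":0,"rz":0},{"hand":0,"dx":0,"dy":0,"dz":-35,"rx":0,"ry":0,"rz":0}]'
```

```text
clock: 28.67
position: [594.7, 76.8, 35.6]
ee_rot: [0.707, 0.707, 0.001, 0.001]
contact_force: [0.5, -0.7, 0.5]
gripper_width: 16.5
clock: 29.08
position: [591.5, 76.0, 102.6]
ee_rot: [0.707, 0.707, -0.003, -0.002]
contact_force: [0.7, 0.5, -0.3]
gripper_width: 16.3
```

Held. I'll carry it to grasp point (457, -315).

```bash
python3 -m jog '[{"hand":0,"dx":0,"dy":0,"dz":-35,"rx":0,"ry":0,"rz":0},{"hand":0,"dx":-20,"dy":-5,"dz":-30,"rx":0,"ry":0,"rz":0},{"hand":0,"dx":-37,"dy":-13,"dz":0,"rx":0,"ry":0,"rz":0},{"hand":0,"dx":-37,"dy":-13,"dz":0,"rx":0,"ry":0,"rz":0},{"hand":0,"dx":-37,"dy":-13,"dz":0,"rx":0,"ry":0,"rz":0}]'; python3 -m jog '[{"hand":0,"dx":-37,"dy":-13,"dz":0,"rx":0,"ry":0,"rz":0},{"hand":0,"dx":-37,"dy":-13,"dz":0,"rx":0,"ry":0,"rz":0},{"hand":0,"dx":-37,"dy":-13,"dz":0,"rx":0,"ry":0,"rz":0},{"hand":0,"dx":0,"dy":0,"dz":0,"rx":0,"ry":0,"rz":0}]'
python3 - <<'E'
from h import *
grab('top','top11.png')
E
```

```text
clock: 29.5
position: [549.1, -55.1, 170.7]
ee_rot: [0.707, 0.707, 0.001, 0.0]
contact_force: [0.2, -0.2, -0.5]
gripper_width: 16.4
clock: 29.83
position: [507.8, -169.8, 169.9]
ee_rot: [0.709, 0.705, -0.001, -0.0]
contact_force: [-0.9, 0.7, -0.1]
gripper_width: 16.5
```

View pics/top11.png

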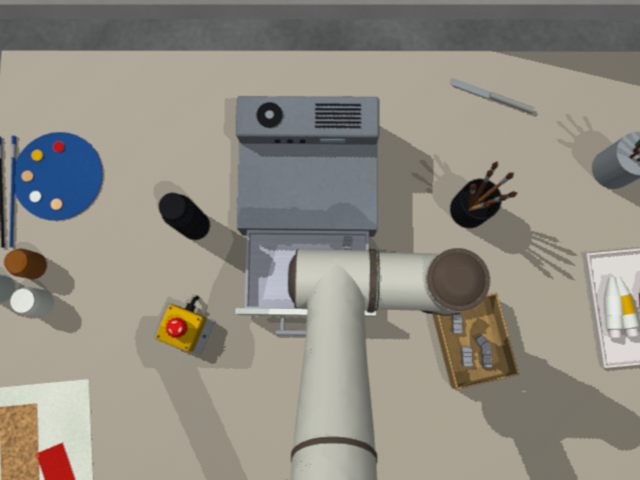

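The box and its three rests haven't moved. I'll continue to the drop.

```bash
python3 -m jog '[{"hand":0,"dx":-37,"dy":-13,"dz":0,"rx":0,"ry":0,"rz":0},{"hand":0,"dx":-37,"dy":-13,"dz":0,"rx":0,"ry":0,"rz":0},{"hand":0,"dx":-37,"dy":-13,"dz":0,"rx":0,"ry":0,"rz":0},{"hand":0,"dx":-36,"dy":-12,"dz":0,"rx":0,"ry":0,"rz":0},{"hand":0,"dx":0,"dy":0,"dz":25,"rx":0,"ry":0,"rz":0}]'; python3 -m jog '[{"hand":0,"dx":0,"dy":0,"dz":30,"rx":0,"ry":0,"rz":0},{"hand":0,"dx":0,"dy":0,"dz":10,"rx":0,"ry":0,"rz":0},{"hand":0,"dx":0,"dy":0,"dz":0,"rx":0,"ry":0,"rz":0},{"hand":0,"dx":0,"dy":0,"dz":0,"rx":0,"ry":0,"rz":0}]'
python3 - <<'E'
from h import *
grab('wrist','w11.png')
E
```

```text
clock: 30.3
position: [461.7, -317.8, 149.1]
ee_rot: [0.708, 0.706, 0.001, 0.006]
contact_force: [1.8, 0.4, -0.6]
gripper_width: 16.2
clock: 30.63
position: [460.5, -311.8, 104.7]
ee_rot: [0.706, 0.708, -0.0, -0.0]
contact_force: [0.2, 0.6, 0.1]
gripper_width: 16.2
```

View pics/w11.png

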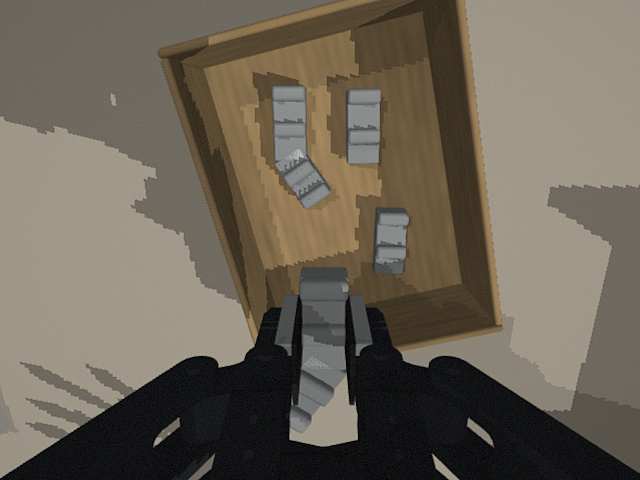

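Run:
```python
from h import *
d=load('wrist')
for n,p,z in (('bent tip',(313,207),20),('shortA L',(376,240),20),('farwall in R',(460,285),4),('far wall top R',(500,325),60),('far wall topL',(255,342),60),('wall -y top',(200,190),60)): print(n,ray(d,*p,z).round(0))
```

```text
bent tip [ 437. -318.   20.]
shortA L [ 457. -281.   20.]
farwall in R [ 494. -222.    4.]
far wall top R [ 491. -220.   60.]
far wall topL [ 501. -348.   60.]
wall -y top [ 420. -370.   60.]
```

I'll lower with a -2 mm y trim, keeping clear of both neighbours and the far wall.

```bash
python3 -m jog '[{"hand":0,"dx":-2,"dy":0,"dz":20,"rx":0,"ry":0,"rz":0},{"hand":0,"dx":0,"dy":0,"dz":20,"rx":0,"ry":0,"rz":0},{"hand":0,"dx":0,"dy":0,"dz":16,"rx":0,"ry":0,"rz":0},{"hand":0,"dx":0,"dy":0,"dz":0,"rx":0,"ry":0,"rz":0},{"hand":0,"dx":0,"dy":0,"dz":0,"rx":0,"ry":0,"rz":0}]';python3 -m jog '[{"hand":0,"dx":0,"dy":0,"dz":8,"rx":0,"ry":0,"rz":0},{"hand":0,"dx":0,"dy":0,"dz":8,"rx":0,"ry":0,"rz":0},{"hand":0,"dx":0,"dy":0,"dz":0,"rx":0,"ry":0,"rz":0}]'
```

```text
clock: 31.1
position: [460.8, -314.2, 49.3]
ee_rot: [0.707, 0.708, 0.0, 0.001]
contact_force: [0.2, -0.4, -0.1]
gripper_width: 16.1
clock: 31.35
position: [459.4, -313.9, 31.7]
ee_rot: [0.707, 0.707, -0.0, -0.001]
contact_force: [0.2, -1.0, -0.9]
gripper_width: 16.0
```

```bash
python3 -m jog '[{"hand":28,"dx":0,"dy":0,"dz":0,"rx":0,"ry":0,"rz":0},{"hand":28,"dx":0,"dy":0,"dz":0,"rx":0,"ry":0,"rz":0},{"hand":28,"dx":0,"dy":0,"dz":-30,"rx":0,"ry":0,"rz":0},{"hand":28,"dx":0,"dy":0,"dz":-35,"rx":0,"ry":0,"rz":0},{"hand":28,"dx":0,"dy":0,"dz":-35,"rx":0,"ry":0,"rz":0}]';python3 -m jog '[{"hand":30,"dx":0,"dy":-30,"dz":-35,"rx":0,"ry":0,"rz":0},{"hand":30,"dx":0,"dy":-30,"dz":0,"rx":0,"ry":0,"rz":0},{"hand":30,"dx":0,"dy":0,"dz":0,"rx":0,"ry":0,"rz":0}]'
python3 - <<'E'
from rests import *
d=grab('top','top12.png');rests(d); grab('wrist','w12.png')
E
```

```text
clock: 31.77
position: [459.3, -314.2, 133.3]
ee_rot: [0.707, 0.707, -0.0, -0.001]
contact_force: [0.3, 0.0, -0.7]
gripper_width: 27.9
clock: 32.02
position: [399.3, -313.8, 166.4]
ee_rot: [0.708, 0.706, 0.001, 0.001]
contact_force: [-0.9, 0.3, -1.3]
gripper_width: 30.3
floor z 31.08909326654075
px [346.6 252.6] n 228 z 44.29090227509205 ctr [604.8 -37. ] size [17.9 58.6] mean [604.5 -37. ]
   box [[575.0, -43.0], [633.0, -48.0], [635.0, -31.0], [576.0, -26.0]]
px [346.7 289.6] n 258 z 44.39647389071584 ctr [527.4 -36.8] size [18.6 64.4] mean [527.2 -37.3]
   box [[495.0, -46.0], [560.0, -46.0], [560.0, -28.0], [495.0, -27.0]]
```

View pics/w12.png

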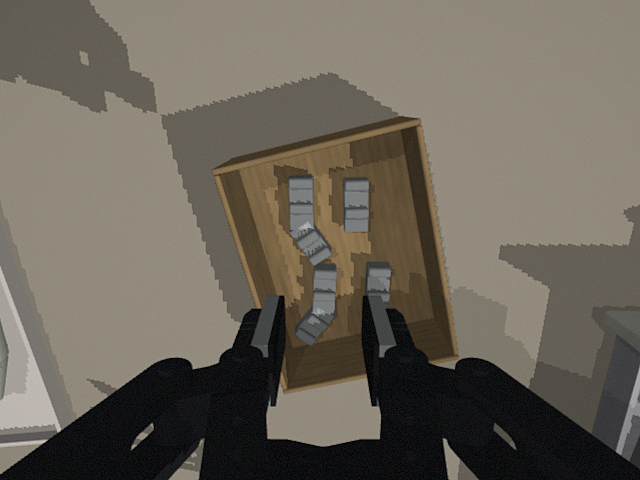

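View pics/top12.png

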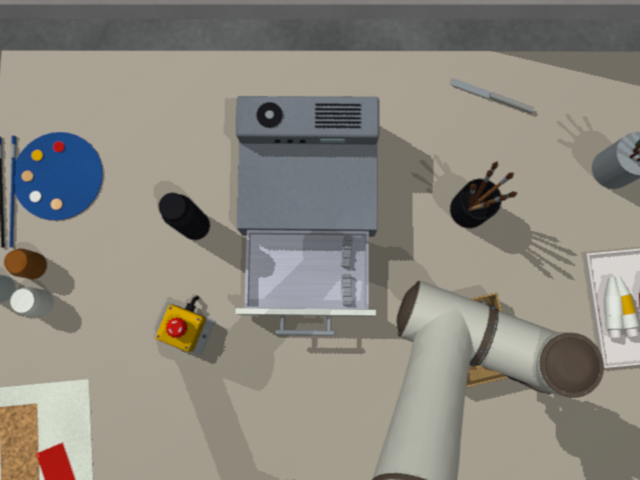

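All four failed rests lie in the box, the two sound ones are untouched in the tray, and the head is still latched. To push the tray home, I'll bring the closed fingers in front of the handle at (400, 46).

```bash
python3 -m jog '[{"hand":0,"dx":36,"dy":0,"dz":0,"rx":0,"ry":0,"rz":0},{"hand":0,"dx":36,"dy":0,"dz":0,"rx":0,"ry":0,"rz":0},{"hand":0,"dx":36,"dy":0,"dz":0,"rx":0,"ry":0,"rz":0},{"hand":0,"dx":36,"dy":0,"dz":0,"rx":0,"ry":0,"rz":0},{"hand":0,"dx":36,"dy":0,"dz":0,"rx":0,"ry":0,"rz":0}]'; python3 -m jog '[{"hand":0,"dx":36,"dy":0,"dz":0,"rx":0,"ry":0,"rz":0},{"hand":0,"dx":36,"dy":0,"dz":0,"rx":0,"ry":0,"rz":0},{"hand":0,"dx":36,"dy":0,"dz":0,"rx":0,"ry":0,"rz":0},{"hand":0,"dx":36,"dy":0,"dz":0,"rx":0,"ry":0,"rz":0},{"hand":0,"dx":36,"dy":0,"dz":0,"rx":0,"ry":0,"rz":0}]'; python3 -m jog '[{"hand":0,"dx":0,"dy":0,"dz":0,"rx":0,"ry":0,"rz":0},{"hand":0,"dx":0,"dy":0,"dz":0,"rx":0,"ry":0,"rz":0}]'
```

```text
clock: 32.53
position: [403.2, -132.7, 163.6]
ee_rot: [0.707, 0.707, -0.0, -0.0]
contact_force: [1.3, -0.3, -0.2]
gripper_width: -0.2
clock: 32.95
position: [403.0, 48.0, 163.8]
ee_rot: [0.707, 0.707, -0.0, 0.0]
contact_force: [0.2, -0.1, -0.3]
gripper_width: 0.3
clock: 33.12
position: [403.3, 47.9, 163.7]
ee_rot: [0.705, 0.709, -0.0, 0.0]
contact_force: [0.3, 0.3, 0.8]
gripper_width: 0.1
```

```bash
python3 -m jog '[{"hand":0,"dx":-2,"dy":-8,"dz":25,"rx":0,"ry":0,"rz":0},{"hand":0,"dx":0,"dy":0,"dz":30,"rx":0,"ry":0,"rz":0},{"hand":0,"dx":0,"dy":0,"dz":30,"rx":0,"ry":0,"rz":0},{"hand":0,"dx":0,"dy":0,"dz":18,"rx":0,"ry":0,"rz":0},{"hand":0,"dx":0,"dy":0,"dz":0,"rx":0,"ry":0,"rz":0}]'; python3 -m jog '[{"hand":0,"dx":0,"dy":8,"dz":0,"rx":0,"ry":0,"rz":0},{"hand":0,"dx":0,"dy":10,"dz":0,"rx":0,"ry":0,"rz":0},{"hand":0,"dx":0,"dy":10,"dz":0,"rx":0,"ry":0,"rz":0},{"hand":0,"dx":0,"dy":10,"dz":0,"rx":0,"ry":0,"rz":0},{"hand":0,"dx":0,"dy":10,"dz":0,"rx":0,"ry":0,"rz":0}]'
```

```text
clock: 33.53
position: [392.2, 41.6, 57.6]
ee_rot: [0.708, 0.706, -0.005, -0.001]
contact_force: [-0.7, 0.5, 0.3]
gripper_width: -0.4
clock: 33.95
position: [444.2, 43.7, 61.8]
ee_rot: [0.707, 0.707, 0.001, 0.0]
contact_force: [-2.9, -0.0, 1.7]
gripper_width: 0.1
```

```bash
python3 -m jog '[{"hand":0,"dx":0,"dy":12,"dz":0,"rx":0,"ry":0,"rz":0},{"hand":0,"dx":0,"dy":12,"dz":0,"rx":0,"ry":0,"rz":0},{"hand":0,"dx":0,"dy":12,"dz":0,"rx":0,"ry":0,"rz":0},{"hand":0,"dx":0,"dy":12,"dz":0,"rx":0,"ry":0,"rz":0},{"hand":0,"dx":0,"dy":12,"dz":0,"rx":0,"ry":0,"rz":0}]'; python3 -m jog '[{"hand":0,"dx":0,"dy":12,"dz":0,"rx":0,"ry":0,"rz":0},{"hand":0,"dx":0,"dy":12,"dz":0,"rx":0,"ry":0,"rz":0},{"hand":0,"dx":0,"dy":10,"dz":0,"rx":0,"ry":0,"rz":0},{"hand":0,"dx":0,"dy":10,"dz":0,"rx":0,"ry":0,"rz":0},{"hand":0,"dx":0,"dy":8,"dz":0,"rx":0,"ry":0,"rz":0}]'; python3 -m jog '[{"hand":0,"dx":0,"dy":6,"dz":0,"rx":0,"ry":0,"rz":0},{"hand":0,"dx":0,"dy":5,"dz":0,"rx":0,"ry":0,"rz":0},{"hand":0,"dx":0,"dy":0,"dz":0,"rx":0,"ry":0,"rz":0}]'
```

```text
clock: 34.37
position: [503.7, 43.3, 61.4]
ee_rot: [0.707, 0.707, -0.0, -0.0]
contact_force: [-2.0, 0.1, 2.5]
gripper_width: -0.3
clock: 34.78
position: [555.8, 43.4, 61.0]
ee_rot: [0.707, 0.707, 0.0, 0.0]
contact_force: [-1.8, -0.8, 0.8]
gripper_width: 0.1
clock: 35.03
position: [567.3, 44.0, 61.0]
ee_rot: [0.707, 0.707, 0.001, 0.001]
contact_force: [-0.2, 0.1, -0.1]
gripper_width: 0.1
```

```bash
python3 -m jog '[{"hand":0,"dx":0,"dy":5,"dz":0,"rx":0,"ry":0,"rz":0},{"hand":0,"dx":0,"dy":5,"dz":0,"rx":0,"ry":0,"rz":0},{"hand":0,"dx":0,"dy":4,"dz":0,"rx":0,"ry":0,"rz":0}]'; python3 -m jog '[{"hand":0,"dx":0,"dy":3,"dz":0,"rx":0,"ry":0,"rz":0},{"hand":0,"dx":0,"dy":3,"dz":0,"rx":0,"ry":0,"rz":0},{"hand":0,"dx":0,"dy":0,"dz":0,"rx":0,"ry":0,"rz":0}]'
```

```text
clock: 35.28
position: [579.8, 43.8, 60.8]
ee_rot: [0.707, 0.707, -0.0, -0.0]
contact_force: [-1.5, -0.3, 0.2]
gripper_width: -0.2
clock: 35.53
position: [583.1, 43.5, 60.6]
ee_rot: [0.707, 0.707, -0.003, -0.002]
contact_force: [-7.5, 2.1, 5.0]
gripper_width: -0.0
```

```bash
python3 -m jog '[{"hand":0,"dx":0,"dy":3,"dz":0,"rx":0,"ry":0,"rz":0},{"hand":0,"dx":0,"dy":2,"dz":0,"rx":0,"ry":0,"rz":0},{"hand":0,"dx":0,"dy":0,"dz":0,"rx":0,"ry":0,"rz":0}]'; python3 -m jog '[{"hand":0,"dx":0,"dy":-15,"dz":0,"rx":0,"ry":0,"rz":0},{"hand":0,"dx":0,"dy":-30,"dz":0,"rx":0,"ry":0,"rz":0},{"hand":0,"dx":0,"dy":-40,"dz":0,"rx":0,"ry":0,"rz":0},{"hand":0,"dx":0,"dy":-30,"dz":-25,"rx":0,"ry":0,"rz":0},{"hand":0,"dx":0,"dy":-20,"dz":-35,"rx":0,"ry":0,"rz":0}]'; python3 -m jog '[{"hand":60,"dx":30,"dy":0,"dz":-30,"rx":0,"ry":0,"rz":0},{"hand":60,"dx":20,"dy":0,"dz":0,"rx":0,"ry":0,"rz":-0.12},{"hand":60,"dx":0,"dy":0,"dz":0,"rx":0,"ry":0,"rz":-0.12},{"hand":60,"dx":0,"dy":0,"dz":0,"rx":0,"ry":0,"rz":-0.12},{"hand":60,"dx":0,"dy":0,"dz":0,"rx":0,"ry":0,"rz":-0.12}]'
python3 - <<'E'
from rests import *
d=grab('top','top13.png'); grab('side','side13.png'); print(np.array(arm.read_state()['joints']))
P=cloud(d);k=(P[...,2]>62)&(P[...,2]<90); k[:248]=0;k[262:]=0;k[:,:270]=0;k[:,345:]=0
y=P[k]; print('handle',len(y),y.mean(0),y[:,1].min(),y[:,1].max())
E
```

```text
clock: 35.78
position: [583.2, 43.4, 60.5]
ee_rot: [0.708, 0.707, -0.007, -0.005]
contact_force: [-18.8, 6.1, 14.2]
gripper_width: -0.0
clock: 36.2
position: [451.1, 42.5, 118.7]
ee_rot: [0.707, 0.707, -0.004, -0.002]
contact_force: [1.1, 1.9, 0.7]
gripper_width: -0.3
clock: 36.62
position: [456.6, 94.2, 151.2]
ee_rot: [0.516, 0.857, 0.001, 0.001]
contact_force: [0.3, -0.5, 1.2]
gripper_width: 59.2
[ 0.6  0.2 -0.5  0.  -0.9 -1.6]
handle 354 [598.3  46.1  78. ] -14.508087264255428 104.0669566527827
```

View pics/top13.png

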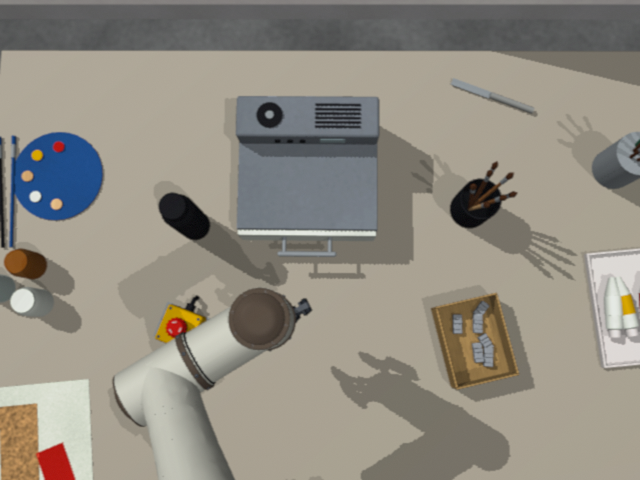

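The handle is back at x = 598.3, where it started, so the tray is home, and the four rests are in the box. Now to the stop head, with the jaws pre-turned by -0.48 rad.

```bash
python3 -m jog '[{"hand":64,"dx":32,"dy":15,"dz":0,"rx":0,"ry":0,"rz":0},{"hand":64,"dx":32,"dy":15,"dz":0,"rx":0,"ry":0,"rz":0},{"hand":64,"dx":32,"dy":15,"dz":0,"rx":0,"ry":0,"rz":0},{"hand":64,"dx":32,"dy":15,"dz":0,"rx":0,"ry":0,"rz":0},{"hand":64,"dx":32,"dy":15,"dz":0,"rx":0,"ry":0,"rz":0}]'; python3 -m jog '[{"hand":64,"dx":30,"dy":15,"dz":0,"rx":0,"ry":0,"rz":0},{"hand":64,"dx":0,"dy":0,"dz":0,"rx":0,"ry":0,"rz":0},{"hand":64,"dx":0,"dy":0,"dz":0,"rx":0,"ry":0,"rz":0}]'
python3 - <<'E'
from h import *
s=arm.read_state(); R=Rot.from_quat(s['ee_rot']).as_matrix(); print(s['joints'],R.T@(np.array([447.5,306,62])-s['position']))
d=grab('wrist','w13.png')
im=d['img'].astype(int); m=((im[...,0]>110)&(im[...,1]<60)&(im[...,2]<70)).astype(np.uint8); n,l,st,c=cv2.connectedComponentsWithStats(m)
i=1+np.argmax(st[1:,4]); print(st[i],c[i],ray(d,*c[i],80))
E
```

```text
clock: 37.13
position: [448.6, 271.6, 150.7]
ee_rot: [0.52, 0.854, 0.001, 0.0]
contact_force: [1.6, 0.5, 0.5]
gripper_width: 64.0
clock: 37.38
position: [448.0, 305.1, 150.1]
ee_rot: [0.519, 0.855, 0.0, 0.0]
contact_force: [-0.5, -0.2, -1.1]
gripper_width: 64.1
[ 8.97252608e-01  3.19432320e-01 -3.12509198e-01  1.04775795e-04
 -9.38320805e-01 -1.98872017e+00] [ 9.93505314e-01 -5.37869930e-02  8.80750438e+01]
[ 297  227   66   61 2677] [330.18939111 257.25700411] [448.31172308 309.47933604  80.        ]
```

View pics/w13.png

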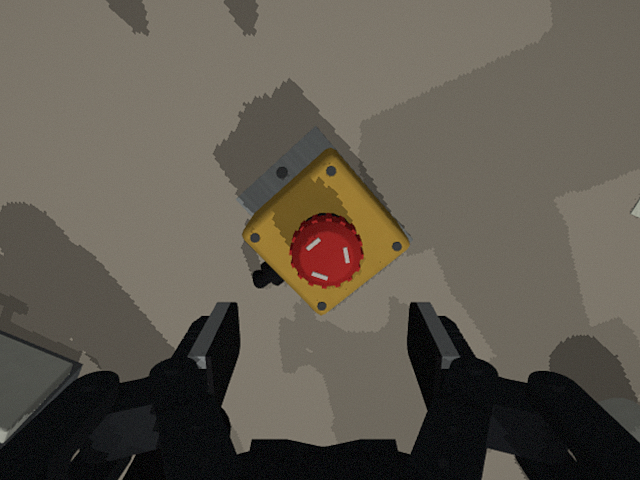

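The head is at (328,250), nearly centred on the jaw midline (column 323). Both estimates agree to about 3 mm. I'll descend around it.

```bash
python3 -m jog '[{"hand":64,"dx":2,"dy":1,"dz":25,"rx":0,"ry":0,"rz":0},{"hand":64,"dx":0,"dy":0,"dz":25,"rx":0,"ry":0,"rz":0},{"hand":64,"dx":0,"dy":0,"dz":20,"rx":0,"ry":0,"rz":0},{"hand":64,"dx":0,"dy":0,"dz":0,"rx":0,"ry":0,"rz":0},{"hand":64,"dx":0,"dy":0,"dz":0,"rx":0,"ry":0,"rz":0}]'
```

```text
clock: 37.85
position: [447.8, 304.1, 80.0]
ee_rot: [0.52, 0.854, -0.001, 0.0]
contact_force: [-0.4, 0.1, 0.1]
gripper_width: 64.0
```

```bash
python3 -m jog '[{"hand":64,"dx":2,"dy":1,"dz":10,"rx":0,"ry":0,"rz":0},{"hand":64,"dx":0,"dy":0,"dz":6,"rx":0,"ry":0,"rz":0},{"hand":50,"dx":0,"dy":0,"dz":0,"rx":0,"ry":0,"rz":0},{"hand":48,"dx":0,"dy":0,"dz":0,"rx":0,"ry":0,"rz":0},{"hand":46,"dx":0,"dy":0,"dz":0,"rx":0,"ry":0,"rz":0}]'; python3 -m jog '[{"hand":36,"dx":0,"dy":0,"dz":0,"rx":0,"ry":0,"rz":0},{"hand":30,"dx":0,"dy":0,"dz":0,"rx":0,"ry":0,"rz":0},{"hand":30,"dx":0,"dy":0,"dz":0,"rx":0,"ry":0,"rz":0},{"hand":30,"dx":0,"dy":0,"dz":0,"rx":0,"ry":0,"rz":0}]'
```

```text
clock: 38.27
position: [448.0, 308.0, 64.9]
ee_rot: [0.519, 0.855, 0.0, 0.0]
contact_force: [-1.3, -0.2, -0.2]
gripper_width: 46.1
clock: 38.6
position: [448.4, 307.3, 65.6]
ee_rot: [0.519, 0.855, 0.0, 0.001]
contact_force: [1.4, -3.8, 5.9]
gripper_width: 37.9
```

Gripped at 38 mm. I'll turn clockwise, 7 × 0.107 rad.

```bash
python3 -m jog '[{"hand":30,"dx":0,"dy":0,"dz":0,"rx":0,"ry":0,"rz":0.107},{"hand":30,"dx":0,"dy":0,"dz":0,"rx":0,"ry":0,"rz":0.107},{"hand":30,"dx":0,"dy":0,"dz":0,"rx":0,"ry":0,"rz":0.107},{"hand":30,"dx":0,"dy":0,"dz":0,"rx":0,"ry":0,"rz":0.107},{"hand":30,"dx":0,"dy":0,"dz":0,"rx":0,"ry":0,"rz":0.107}]'; python3 -m jog '[{"hand":30,"dx":0,"dy":0,"dz":0,"rx":0,"ry":0,"rz":0.107},{"hand":30,"dx":0,"dy":0,"dz":0,"rx":0,"ry":0,"rz":0.107},{"hand":30,"dx":0,"dy":0,"dz":0,"rx":0,"ry":0,"rz":0},{"hand":30,"dx":0,"dy":0,"dz":0,"rx":0,"ry":0,"rz":0}]'
python3 - <<'E'
from h import *
print(arm.read_state())
E
```

```text
clock: 39.02
position: [448.4, 307.0, 65.6]
ee_rot: [0.728, 0.686, -0.0, 0.001]
contact_force: [1.4, -3.4, 6.1]
gripper_width: 38.0
clock: 39.35
position: [448.4, 306.9, 65.6]
ee_rot: [0.795, 0.606, -0.0, 0.001]
contact_force: [1.2, -4.7, 7.3]
gripper_width: 38.1
{'clock': 39.35, 'joints': array([ 8.99623458e-01,  4.28216367e-01, -4.02405221e-01,  2.32835874e-03,
       -7.40659897e-01, -2.74047538e+00]), 'joint_vel': array([-0.00048264,  0.00014506, -0.00031679, -0.00295563, -0.00032834,
        0.00711683]), 'joint_efforts': array([  2.54075557, -33.29189301,  13.65056455,   1.71570752,
         0.89507606,  -0.17065146]), 'position': array([448.38090697, 306.89028849,  65.60896172]), 'ee_rot': array([ 7.95338703e-01,  6.06164724e-01, -4.13520561e-05,  8.20920286e-04]), 'contact_force': array([ 1.1757644 , -4.71231002,  7.31834363]), 'wrist_torque': array([-1.49028961, -0.41643626,  0.10027564]), 'gripper_width': 38.05772048211663}
```

The head turned 0.75 rad with about 0.1 N m of reaction. I'll release it and rise.

```bash
python3 -m jog '[{"hand":64,"dx":0,"dy":0,"dz":0,"rx":0,"ry":0,"rz":0},{"hand":64,"dx":0,"dy":0,"dz":0,"rx":0,"ry":0,"rz":0},{"hand":64,"dx":0,"dy":0,"dz":0,"rx":0,"ry":0,"rz":0},{"hand":64,"dx":0,"dy":0,"dz":-15,"rx":0,"ry":0,"rz":0},{"hand":64,"dx":0,"dy":0,"dz":-30,"rx":0,"ry":0,"rz":0}]'; python3 -m jog '[{"hand":64,"dx":0,"dy":0,"dz":-30,"rx":0,"ry":0,"rz":0},{"hand":64,"dx":0,"dy":0,"dz":-35,"rx":0,"ry":0,"rz":0},{"hand":64,"dx":0,"dy":0,"dz":-35,"rx":0,"ry":0,"rz":0},{"hand":64,"dx":0,"dy":0,"dz":0,"rx":0,"ry":0,"rz":0}]'
python3 - <<'E'
from h import *
s=arm.read_state(); print(s['position'],s['ee_rot'])
R=Rot.from_quat(s['ee_rot']).as_matrix(); print('to (430,-60,210):',R.T@(np.array([430,-60,210])-s['position']))
E
```

```text
clock: 39.77
position: [445.7, 306.1, 106.2]
ee_rot: [0.796, 0.606, -0.004, 0.0]
contact_force: [0.3, 0.3, -0.1]
gripper_width: 64.2
clock: 40.1
position: [450.9, 310.8, 217.2]
ee_rot: [0.795, 0.607, 0.008, -0.001]
contact_force: [1.0, 0.6, 0.8]
gripper_width: 64.3
[450.91303168 310.83511182 217.21433132] [ 7.95026724e-01  6.06525203e-01  7.70275437e-03 -5.94682850e-04]
to (430,-60,210): [-363.2502042   77.7650676    3.1567446]
```

Backing well clear to look.

```bash
python3 -m jog '[{"hand":64,"dx":-36,"dy":8,"dz":0,"rx":0,"ry":0,"rz":0},{"hand":64,"dx":-36,"dy":8,"dz":0,"rx":0,"ry":0,"rz":0},{"hand":64,"dx":-36,"dy":8,"dz":0,"rx":0,"ry":0,"rz":0},{"hand":64,"dx":-36,"dy":8,"dz":0,"rx":0,"ry":0,"rz":0},{"hand":64,"dx":-36,"dy":8,"dz":0,"rx":0,"ry":0,"rz":0}]'; python3 -m jog '[{"hand":64,"dx":-36,"dy":8,"dz":0,"rx":0,"ry":0,"rz":0},{"hand":64,"dx":-36,"dy":8,"dz":0,"rx":0,"ry":0,"rz":0},{"hand":64,"dx":0,"dy":0,"dz":0,"rx":0,"ry":0,"rz":0},{"hand":64,"dx":0,"dy":0,"dz":0,"rx":0,"ry":0,"rz":0}]'
python3 - <<'E'
from h import *
np.set_printoptions(precision=1,suppress=True)
d=grab('top','top14.png'); s=grab('side','side14.png')
P=cloud(d); x=P.reshape(-1,3)
i2=s['img'].astype(int); m2=(i2[...,0]>120)&(i2[...,1]<60)&(i2[...,2]<60)
n,l,st,c=cv2.connectedComponentsWithStats(m2.astype(np.uint8)); print(st[st[:,4]>50])
k=(x[:,2]>70)&(np.hypot(x[:,0]-447,x[:,1]-306)<14); print('head top',k.sum(),np.median(x[k],0))
k=(P[...,2]>62)&(P[...,2]<90); k[:248]=0;k[262:]=0;k[:,:270]=0;k[:,345:]=0; print('handle',P[k].mean(0))
for cx,cy in ((185,215),(475,203)):
    k=P[cy-30:cy+30,cx-35:cx+35].reshape(-1,3); k=k[k[:,2]>90]; print(k.min(0),k.max(0))
E
```

```text
clock: 40.52
position: [437.9, 122.4, 209.1]
ee_rot: [0.795, 0.606, 0.0, -0.0]
contact_force: [0.8, 0.5, 0.1]
gripper_width: 64.4
clock: 40.85
position: [434.5, 48.6, 209.3]
ee_rot: [0.797, 0.605, 0.0, -0.0]
contact_force: [-0.5, 0.2, -0.1]
gripper_width: 64.0
[[     0      0    640    480 306757]
 [   370    354     28     27    425]]
head top 158 [447.4 306.1  91.9]
handle [598.3  46.2  78. ]
[635.5 257.6  90.4] [700.9 319.6 216.8]
[ 664.7 -345.5   90. ] [ 750.  -257.1  251.5]
```

View pics/top14.png

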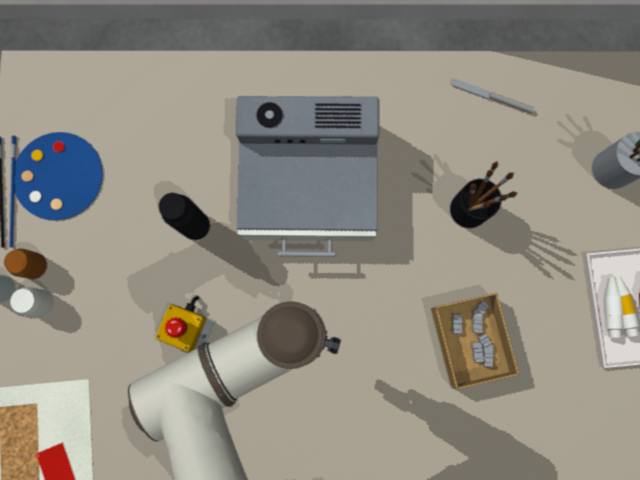

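View pics/side14.png

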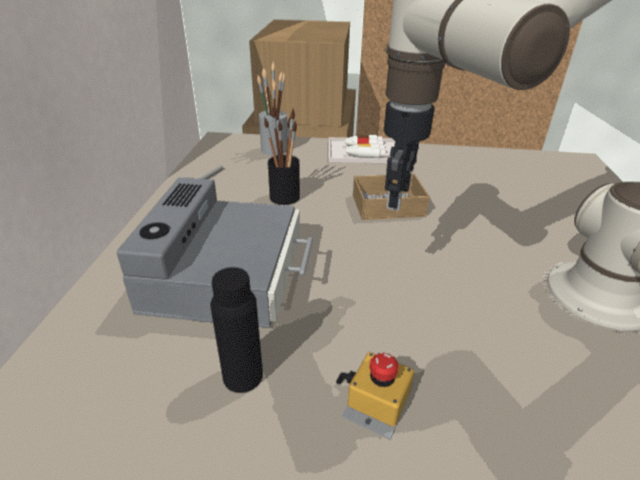

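The top view shows the tray shut, the four rests in the box at about (480,335), and the bottle and tin where they were. The side view shows the head up again at (384,367), as at the start. I'm handing in.

```bash
python3 -c "
from bench import arm
print(arm.job_done())"
```

```text
the job is handed in; nothing more can be done
None
```

The job is done and handed in at about 41 s on the robot's clock; no verdict is reported.

**What I did:** I latched the stop and pulled the tray out to its stop. I put the two short and two bent rests into the scrap box and left the two sound ones in the tray. Then I pushed the tray home and turned the head 0.75 rad clockwise, and it popped up.

**Last checks:**
- **Stop:** the head's top is at about 92 mm, which is its out height, and its outline in the side view is back at its starting height. After pressing, the side view showed it 3 px lower, close to the 4 px I expected for 7 mm. No depth reading was taken while it was latched; the arm hid it from the top camera.
- **Tray:** the handle is at x = 598.3 mm, against 598.2 mm before I moved it. The push home ended with about 19 N against the closed stop.
- **Rests:** all four failed rests are visible in the scrap box. The two sound ones had not moved when last seen, just before the tray was shut.
- **Bottle and tin:** both are within about 1.5 mm of where they started.

No check failed. The top and wrist camera positions for the stop head differed by about 3 mm, and the grip on it still closed properly.

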